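Seat the stained sample and hold the loupe in focus above it

TASK

Plug the sample cartridge with the pink window fully home into the square socket of the white viewing stage and let go of it. Then take the loupe from its rest and hold it level with its lens centred over the pink window, at the height marked by the red collar on the focus column, without touching the sample or the stage with it; finish while still holding it there, in the hand alone. Leave the red collar, the other cartridges and everything else on the bench as they are.

Things in the scene. Friction and masses are not known exactly. Their poses are not given: they have to be found in the camera images.
- cart_pink: the sample cartridge with the pink window. From below: a grey square foot 22 x 22 mm, 18 mm tall (its lowest 3 mm narrowed to 19 mm); then a white square head 30 x 30 mm, 32 mm tall, with a pink band and a pink window on top. 50 mm tall in all, about 60 g, standing upright on its foot in the blue tray. Origin: centre of the foot's underside; z up; x and y along its square sides. It fits the socket any of four ways round
- cart_pink_shoulder (a point): centre of the underside of the pink cartridge's head, 18 mm above its origin: this shoulder rests on the stage's top when the cartridge is fully home
- cart_pink_top (a point): centre of the pink window, 50 mm above the cartridge's origin
- tray: blue sample tray, 260 mm (its x) x 90 mm (its y), 12 mm tall with a 5 mm floor and 4 mm walls, fixed. Three cartridges stand on its floor in a row along its x, 80 mm apart; the pink one may have any of the three places. Origin: centre of its underside
- stage: white viewing stage, fixed: a plate 100 mm (its x) x 210 mm (its y) x 28 mm tall, top at 28 mm above the bench; the square socket at y = -55 mm and a steel focus column (10 mm across, up to 175 mm above the bench) at y = +65 mm of it, both at x = 0; the bench top is at z = 0. Origin: centre of its underside
- socket (a point): centre of the mouth of the stage's square socket, level with the stage's top: 24 x 24 mm, 20 mm deep, with a 2.5 mm chamfer round the mouth; axes as the stage's, the sides of the socket along x and y, z up
- focus_mark (a point): centre of the red focus collar (22 mm across, 16 mm tall) on the focus column, 120 mm in the stage's +y from the socket. Its height is set differently each time, 105 to 140 mm above the bench, and marks the height for the lens. Held by friction (4 N): not to be moved
- loupe: the loupe (reading lens), about 120 g: a straight white handle 120 mm long, 18 mm wide, 22 mm tall, with a yellow band round it at the balance point, and in front of it a steel-rimmed round lens 64 mm across, its rim 10 mm thick, at the handle's mid height. Origin: on the handle's underside below the yellow band; x along the handle towards the lens; z up and across the lens, so the lens is level when z is vertical. The handle runs from x = -70 to +50 mm
- loupe_grip (a point): centre of the loupe's handle at the yellow band, 11 mm above the loupe's origin: the place to grip, fingers on the 18 mm wide sides; it balances within a few mm of here
- lens (a point): centre of the lens, 95 mm ahead (loupe's +x) of loupe_grip, at the same height; axes as the loupe's
- loupe_rest: low metal loupe rest, fixed: a plate 6 mm tall, 120 x 56 mm, with two black saddles, centred 56 mm behind and 38 mm ahead of its origin along its x and each 12 mm long and 28 mm wide; the loupe's handle lies on them with its underside 24 mm above the bench, between lips that rise 6 mm beside the handle. Between the saddles the handle is free. Origin: on the bench, below the loupe's
- cart_green: another sample cartridge, same shape as the pink one, green window; to be left alone
- cart_amber: another sample cartridge, same shape, amber (orange-yellow) window; to be left alone
- amber_bottle: brown glass bottle, blue cap, 56 mm across, 105 mm tall, bystander; origin: centre of its underside
- clear_bottle: clear glass bottle, blue cap, 52 mm across, 100 mm tall, bystander; origin: centre of its underside
- beaker: open glass beaker, 68 mm across, 90 mm tall, bystander; origin: centre of its underside
- dish: shallow clear dish, 70 mm across, 16 mm tall, bystander; origin: centre of its underside
- spatula: thin steel lab spatula, 150 mm long, 14 mm wide, 4 mm tall, lying flat, bystander; origin near the middle of its length

How it is judged:
By the outcome, as a careful person would: the job done as asked, in the order asked, and still so for the second after the job is handed in, while the arm keeps its last pose, push and grip.
It also fails if it takes over 61 s, if anything falls off the work surface, if the arm or the gripper's body presses on something with over 40 N, if the wrist force passes 120 N, or if a joint passes its speed limit or range.

ROBOT

A 7-joint arm with a two-finger parallel gripper is mounted at the origin on the work surface. World frame = base frame: x ahead of the robot, y to its left, z up, the work surface at z = 0. Lengths are in mm, angles in rad, forces in N, time in s.
With the tool pointing down it reaches from about 425 to 925 mm from the base axis. Payload 6.8 kg.
Tool frame: the origin (TCP) lies midway between the tips of the shut fingers; the grasp point (between the pads) lies 19 mm behind it; z points along the fingers, y is the direction in which the jaws open and shut (so a half turn about z gives the same grasp; the last joint's range is limited). The gripper opens to 88 mm and grips with 3 to 60 N. Pads are 20 mm wide; open, the fingers measure 115 mm over their backs; the gripper's body (75 mm by 178 mm) begins 61 mm behind the grasp point.
Start: joints at [-1.362, 0.477, 0.022, 1.555, -0.011, 1.109, -0.083], TCP at [210.277, 641.429, 222.664] pointing down, gripper open.
Joint ranges: [-2.96, 2.96], [-0.34, 2.1], [-1.41, 1.46], [0.24, 2.44], [-1.37, 4.51], [0.17, 1.92], [-2.96, 2.96]. Speed limits (rad/s): [2.39, 2.39, 3.14, 3.14, 3.14, 3.14, 3.14].

INTERFACE

Orientations are given as a unit quaternion [x, y, z, w].
In Python, from cell import * gives the robot as it stands.
- The arm moves only by the tool drive_tool, never from a script. Its argument "rows" is a list of rows, each a list of 3 entries, a list of its own where there are three numbers: the shift along the tool's x, y, z in mm, then the turn about the tool's z in rad, then the finger opening in mm, from 0 to 87.8. In form: [[[dx, dy, dz], yaw, fingers], ...]. A call has 1 to 10 rows; each row shifts and turns the commanded pose from where the row before left it, along the tool's axes as they then stand; what a row does not reach is not made up. A row lasts 1/10 s, in which the tool goes at most 50 mm and 8.59 degrees, less where a joint would pass 70% of its speed; a pose out of reach is approached as far as the arm can. A call is refused whole if a number of a shift passes 50 or a number of a turn 0.15, either way. A call with a gripper value outside its range is refused whole. The fingers move at their own pace and stop on an object; "force" is the grip in N (left out, the last holds). Time passes only in rows, so rows that do not move let the fingers close. It gives the time, the measured TCP pose, the force and the opening at its end, in the units of the state.
- observe(): the state, without advancing time (a new reading comes with each control period).
- camera(name): name is "scene" or "top"; returns a dict with "pixels" (384x512x3 uint8, blue, green, red), "fx", "fy", "cx", "cy" (pixels), "rvec" (rotation vector, rad) and "tvec" (3), from world to camera coordinates, as OpenCV has them. Camera axes: x right, y down, z forward; pixel columns grow to the right and rows downward; lengths in mm; the calibration is good to about 2 mm. A picture is of the moment at which its call begins. There is no depth.
- finish_job(): hands the job in, once; it reports no verdict.
The state is a dict: "t": time; "joint_positions": joint angles; "qvel": joint speeds; "tau": joint torques, N m; "eef_pos": TCP position; "orientation": TCP orientation; "force": force on the tool from outside, world axes, zero at the start; "wrist_torque": the same for the moment, N m; "finger_gap": finger opening in mm.
Only numpy, scipy, OpenCV 4.12 (cv2) and the standard library are available. Lean on these libraries where they do the work, as an engineer would, in place of code of your own. Each camera call takes 0.05 s, during which the arm holds its last target.

## Working session

There is one attempt and no reset: what is moved stays moved. The work goes in short steps, Python scripts to look and compute and a tool call to move; the robot and the scene stay as the last step left them, time stands still between calls to the robot, and variables do not carry over. Pictures are saved under pics/ and viewed, and the job is handed in when it is done.

Besides the shell and the picture viewer there is one more tool, called after "Emit:" as a command line: name --argument value ..., lists and objects as JSON in quotes. drive_tool: Moves the arm, as the interface text tells. Its arguments: {"type":"object","properties":{"rows":{"type":"array","items":{"type":"array"}},"force":{"type":"number"}},"required":["rows"]}

```bash
mkdir -p pics; ls; python3 - <<'E'
from cell import *
import cv2,numpy as np
print(observe())
for n in("scene","top"):
    c=camera(n); cv2.imwrite(f"pics/{n}0.png",c["pixels"]); print({k:v for k,v in c.items() if k!="pixels"})
    np.savez(f"{n}0.npz",**c)
E
```

```text
pics
{'t': 0.0, 'joint_positions': array([-1.36211952,  0.47781367,  0.02230605,  1.55644332, -0.01148282,
        1.10928897, -0.08312083]), 'qvel': array([-0.00117216,  0.00027066, -0.00208951, -0.00065817, -0.00059404,
       -0.00218826, -0.00018582]), 'tau': array([-1.59307445e-03, -5.82853317e+01,  1.53336056e+00, -2.72597945e+01,
       -5.45547728e-02,  1.69923075e-02,  1.85355652e-04]), 'eef_pos': array([210.07820893, 640.84296562, 221.67541683]), 'orientation': array([ 1.57707939e-01,  9.87485379e-01, -9.09548274e-04, -7.63926749e-05]), 'force': array([ 0.47064963, -0.03553174, -0.28553183]), 'wrist_torque': array([-0.00255237, -0.03266241,  0.04306777]), 'finger_gap': 87.45588998281622}
{'fx': 346.94427607561875, 'fy': 346.94427607561875, 'cx': 249.71356395228247, 'cy': 191.7493109624617, 'rvec': array([ 2.06181239,  1.16037689, -0.52001028]), 'tvec': array([-376.93965493, -239.6055627 , 1379.73490352])}
{'fx': 412.77254228585105, 'fy': 412.77254228585105, 'cx': 258.23961775291883, 'cy': 185.18974077823404, 'rvec': array([ 2.15643197, -2.14655048,  0.13337065]), 'tvec': array([ 103.50174972,  622.46098911, 1366.03484626])}
```

View pics/scene0.png

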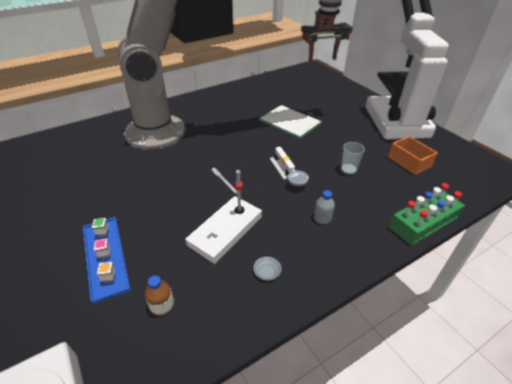

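View pics/top0.png

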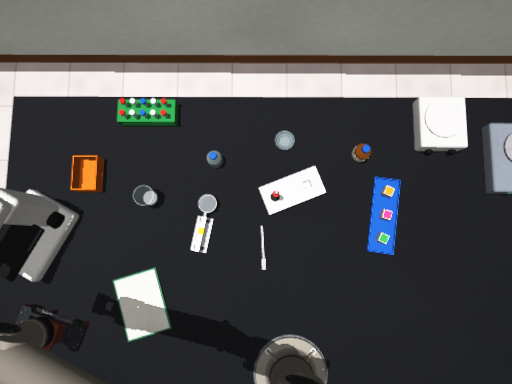

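The scene camera shows the tray at left (pink cartridge at 101,246), the stage in the middle (socket 212,235; collar 239,186) and the loupe (288,165). In the top view, pink is at (387,215), the stage at (292,190), the socket at (307,184) and the loupe at (203,228). I'll enlarge these to measure.

```bash
python3 - <<'E'
import cv2,numpy as np
t=np.load("top0.npz")["pixels"]; s=np.load("scene0.npz")["pixels"]
def crop(im,x0,y0,w,h,k): return cv2.resize(im[y0:y0+h,x0:x0+w],None,fx=k,fy=k,interpolation=cv2.INTER_CUBIC)
a=crop(t,180,160,100,75*1+25,4); 
cv2.imwrite("pics/t_loupe.png",crop(t,180,180,60,75,8))
cv2.imwrite("pics/t_stage.png",crop(t,250,160,80,60,10))
cv2.imwrite("pics/t_tray.png",crop(t,360,170,50,90,6))
cv2.imwrite("pics/s_stage.png",crop(s,180,160,90,105,5))
cv2.imwrite("pics/s_loupe.png",crop(s,262,140,60,55,10))
E
```

```text
(no output)
```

View pics/t_loupe.png

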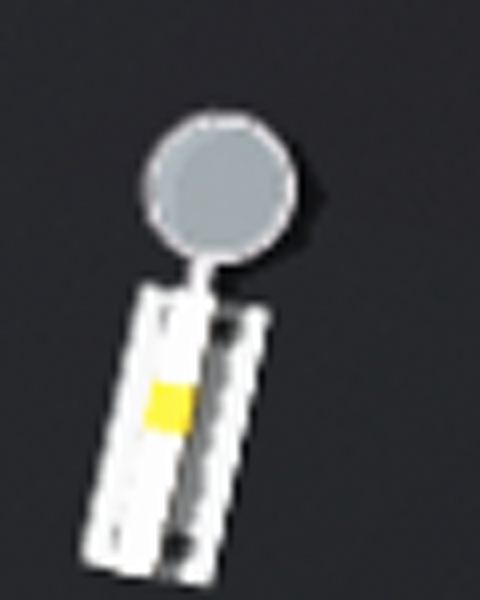

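View pics/t_stage.png

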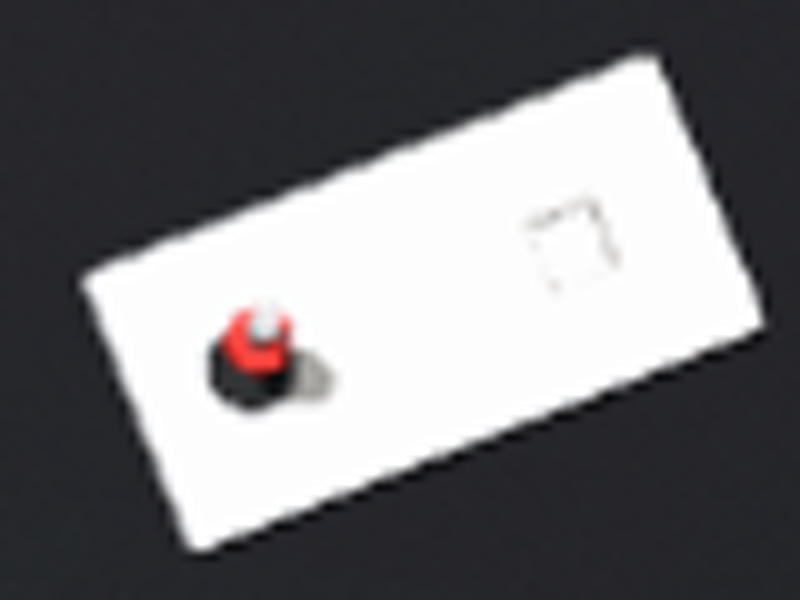

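View pics/t_tray.png

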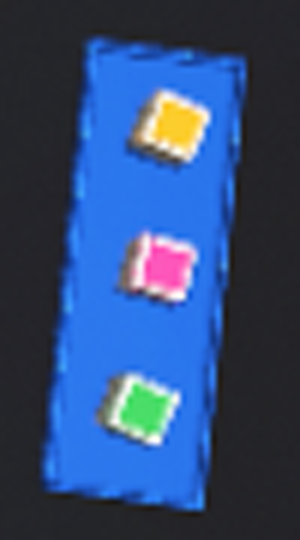

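View pics/s_stage.png

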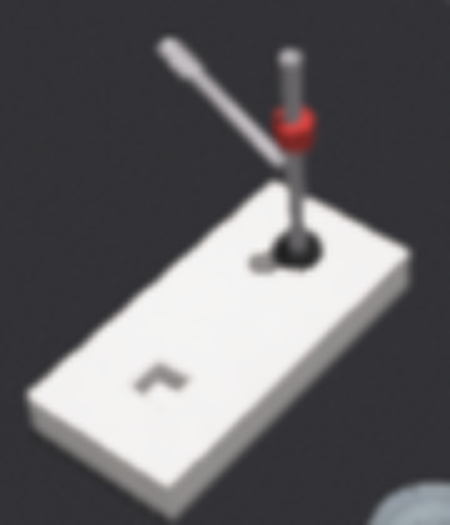

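View pics/s_loupe.png

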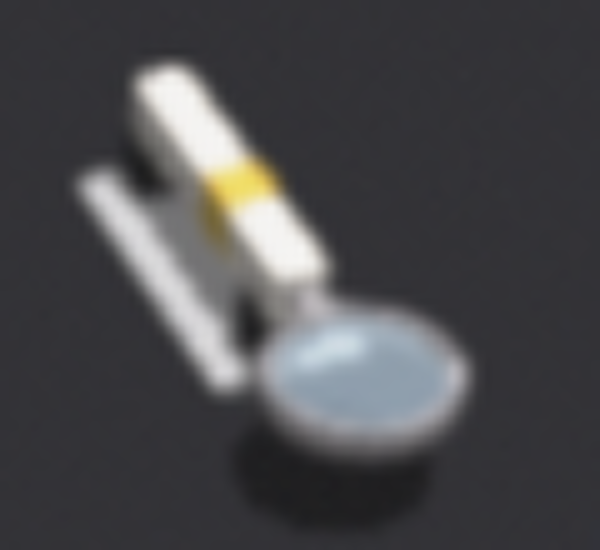

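```bash
cat > h.py <<'E'
import cv2,numpy as np
def load(n):
    d=np.load(n); return {k:d[k] for k in d.files}
def proj(c,P):
    K=np.array([[c["fx"],0,c["cx"]],[0,c["fy"],c["cy"]],[0,0,1.]])
    p,_=cv2.projectPoints(np.atleast_2d(np.array(P,float)),np.array(c["rvec"],float),np.array(c["tvec"],float),K,None); return p[:,0]
def ray(c,uv):
    R,_=cv2.Rodrigues(np.array(c["rvec"],float)); C=-R.T@c["tvec"]
    d=R.T@np.array([(uv[0]-c["cx"])/c["fx"],(uv[1]-c["cy"])/c["fy"],1]); return C,d/np.linalg.norm(d)
def back(c,uv,z):
    C,d=ray(c,uv); return C+d*(z-C[2])/d[2]
def tri(c1,u1,c2,u2):
    A=np.zeros((3,3));b=np.zeros(3)
    C1,d1=ray(c1,u1);C2,d2=ray(c2,u2)
    for C,d in((C1,d1),(C2,d2)):
        M=np.eye(3)-np.outer(d,d);A+=M;b+=M@C
    p=np.linalg.solve(A,b)
    n=np.cross(d1,d2);n/=np.linalg.norm(n)
    return p,abs((C1-C2)@n)
def blob(im,x0,y0,w,h,f,k=8):
    """weighted mask blobs in roi: f(b,g,r)->weight 0..1 at native res"""
    c=im[y0:y0+h,x0:x0+w].astype(float); m=np.clip(f(c[...,0],c[...,1],c[...,2]),0,1)
    ys,xs=np.mgrid[y0:y0+h,x0:x0+w]; return np.array([(m*xs).sum(),(m*ys).sum()])/m.sum(),m.sum()
E
python3 - <<'E'
from h import *
t=load("top0.npz");s=load("scene0.npz")
for c in(t,s): print("C",ray(c,(0,0))[0])
# windows: saturation-based weights
pk=lambda b,g,r: (np.minimum(r,b)-g-30)/100
gn=lambda b,g,r: (g-np.maximum(r,b)-30)/60
am=lambda b,g,r: (np.minimum(r,g*1.3)-b-60)/80
red=lambda b,g,r: (r-np.maximum(g,b)-30)/120
for nm,f,rt,rs in(("pink",pk,(375,205,25,22),(90,234,22,24)),):
    u,a=blob(t["pixels"],*rt,f);print(nm,u,a,back(t,u,55))
    u2,a2=blob(s["pixels"],*rs,f);print(u2,a2,back(s,u2,55))
u,a=blob(t["pixels"],262,180,30,30,red);u2,a2=blob(s["pixels"],225,170,30,25,red)
print("collar",u,a,u2,a2,tri(t,u,s,u2))
yl=lambda b,g,r:(np.minimum(r,g)-b-60)/100
u,a=blob(t["pixels"],190,215,25,25,yl);print("band",u,a,back(t,u,46))
u2,a2=blob(s["pixels"],275,150,25,20,yl);print("band s",u2,a2,back(s,u2,44), )
# stage minarearect in upsampled mask
for c,n,(x,y,w,h) in((t,"top",(250,155,80,70)),(s,"scene",(180,190,90,75))):
    im=cv2.resize(c["pixels"][y:y+h,x:x+w],None,fx=8,fy=8,interpolation=cv2.INTER_CUBIC)
    g=im.min(2); th=(140 if n=="top" else 190)
    m=(g>th).astype(np.uint8)
    m=cv2.morphologyEx(m,cv2.MORPH_CLOSE,np.ones((41,41)))
    ct=max(cv2.findContours(m,0,1)[0],key=cv2.contourArea)
    ap=cv2.approxPolyDP(cv2.convexHull(ct),20,True)[:,0]
    uv=(ap+.5)/8-.5+[x,y]; print(n,uv.tolist())
    W=np.array([back(c,p,28) for p in uv]);print(W.round(1).tolist())
    print([np.linalg.norm(W[i]-W[i-1]).round(1) for i in range(len(W))])
    cv2.imwrite(f"pics/m_{n}.png",m*255)
E
```

```text
C [ 439.90700357   97.52730998 1435.68511463]
C [1209.40664117 -286.33802214  747.33449439]
pink [387.13027917 213.97637795] 27.94 [ 525.06027413 -324.32141548   55.        ]
[ 99.63533225 242.90545651] 18.509999999999998 [ 520.51126626 -323.08462436   55.        ]
collar [274.89748404 194.27487796] 22.191666666666663 [238.75107692 185.44953846] 27.083333333333336 (array([582.3656362 ,  53.26741153, 124.95074134]), np.float64(1.7319694384965398))
band [200.8166113  230.53754153] 30.099999999999998 [467.28218242 297.93216783  46.        ]
band s [285.57424242 158.04545455] 6.6000000000000005 [461.6639888  303.24120278  44.        ]
top [[314.9375, 165.4375], [325.5625, 192.0625], [268.5625, 214.1875], [258.1875, 187.1875]]
[[693.4, -89.3, 28.0], [600.9, -124.5, 28.0], [524.1, 70.8, 28.0], [616.7, 106.6, 28.0]]
[np.float64(210.3), np.float64(99.0), np.float64(209.8), np.float64(99.3)]
scene [[260.4375, 210.1875], [213.4375, 256.4375], [186.0625, 239.3125], [234.0625, 196.5625]]
[[613.3, 106.5, 28.0], [691.2, -85.7, 28.0], [602.1, -122.9, 28.0], [522.3, 69.4, 28.0]]
[np.float64(98.3), np.float64(207.4), np.float64(96.6), np.float64(208.1)]
```

```bash
python3 - <<'E'
from h import *
t=load("top0.npz");s=load("scene0.npz")
im=t["pixels"]
for nm,(x,y,w,h),f in(("pink",(375,203,25,24),lambda b,g,r:np.minimum(r,b)-g),("green",(372,227,25,24),lambda b,g,r:g-np.maximum(r,b)),("amber",(377,180,25,22),lambda b,g,r:r-b)):
    c=im[y:y+h,x:x+w].astype(np.float32); m=np.clip(f(c[...,0],c[...,1],c[...,2]),0,None); m=cv2.resize(m,None,fx=10,fy=10,interpolation=cv2.INTER_CUBIC)
    for fr in(.3,.45,.6):
        b=(m>fr*m.max()).astype(np.uint8); ct=max(cv2.findContours(b,0,1)[0],key=cv2.contourArea)
        uv=(cv2.boxPoints(cv2.minAreaRect(ct))+.5)/10-.5+[x,y]
        W=np.array([back(t,p,55) for p in uv]); e=W[1]-W[0]; e2=W[2]-W[1]
        print(nm,fr,W.mean(0).round(1),"sides",np.linalg.norm(e).round(1),np.linalg.norm(e2).round(1),"yaw mod90 deg",(np.degrees(np.arctan2(e[1],e[0]))%90).round(1))
# tray
c=im[170:262,360:410].astype(np.float32); m=cv2.resize(c[...,0]-c[...,2],None,fx=8,fy=8,interpolation=cv2.INTER_CUBIC)
b=cv2.morphologyEx((m>60).astype(np.uint8),cv2.MORPH_CLOSE,np.ones((121,121))); ct=max(cv2.findContours(b,0,1)[0],key=cv2.contourArea)
uv=(cv2.boxPoints(cv2.minAreaRect(ct))+.5)/8-.5+[360,170]; W=np.array([back(t,p,12) for p in uv]); print("tray",W.round(1).tolist(),W.mean(0))
big=cv2.resize(im[203:227,372:402],None,fx=20,fy=20,interpolation=cv2.INTER_NEAREST); cv2.imwrite("pics/pinkbig.png",big)
E
```

```text
pink 0.3 [ 525.2 -324.8   55. ] sides 26.0 25.9 yaw mod90 deg 73.8
pink 0.45 [ 525.  -324.6   55. ] sides 23.3 24.4 yaw mod90 deg 74.2
pink 0.6 [ 525.1 -324.4   55. ] sides 21.2 22.5 yaw mod90 deg 74.2
green 0.3 [ 445.6 -309.6   55. ] sides 25.5 24.5 yaw mod90 deg 64.3
green 0.45 [ 445.9 -309.7   55. ] sides 23.7 23.0 yaw mod90 deg 64.3
green 0.6 [ 446.1 -309.7   55. ] sides 22.1 21.7 yaw mod90 deg 64.3
amber 0.3 [ 604.3 -333.6   55. ] sides 25.2 25.5 yaw mod90 deg 70.6
amber 0.45 [ 604.4 -333.7   55. ] sides 23.5 23.4 yaw mod90 deg 70.0
amber 0.6 [ 604.6 -333.7   55. ] sides 21.7 21.8 yaw mod90 deg 70.6
tray [[375.2, -233.7, 12.0], [688.7, -270.6, 12.0], [677.9, -393.6, 12.0], [365.2, -353.3, 12.0]] [ 526.74303648 -312.80382426   12.        ]
```

View pics/pinkbig.png

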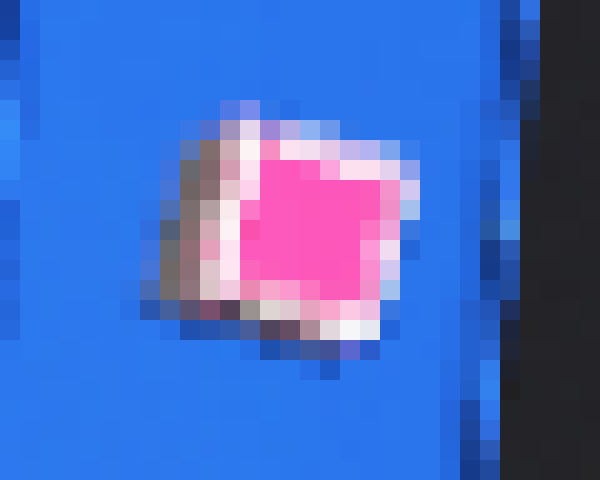

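Emit:
drive_tool --rows '[[[-34,-32,0],0,87],[[-34,-32,0],0,87],[[-34,-32,0],0,87],[[-34,-32,0],0,87],[[-34,-32,0],0,87],[[-34,-32,0],0,87],[[-34,-32,0],0,87],[[-34,-32,0],0,87],[[-34,-32,0],0,87],[[-34,-32,0],0,87]]'

```text
t: 1.1
eef_pos: [434.0, 229.5, 222.6]
orientation: [0.158, 0.987, 0.0, -0.0]
force: [0.5, 0.8, -0.2]
finger_gap: 87.2
```

```bash
cat > go.py <<'E'
import sys
from cell import *
import numpy as np
from scipy.spatial.transform import Rotation as R
# usage: go.py x y z [yaw of tool y axis deg, mod180]
o=observe(); r=R.from_quat(o["orientation"]).as_matrix(); p=o["eef_pos"]
ty=np.degrees(np.arctan2(r[1,1],r[0,1]))
a=[float(v) for v in sys.argv[1:]]
d=np.array(a[:3])-p
print("t",round(o["t"],2),"pos",p.round(1),"yaxis deg",round(ty,2),"tilt",r[:,2].round(4),"F",o["force"].round(1),"gap",round(o["finger_gap"],1))
print("tool shift",(r.T@d).round(1),"norm",np.linalg.norm(d).round(1))
if len(a)>3:
    e=(a[3]-ty+90)%180-90; print("yaw about tool z (rad):",round(-np.radians(e),3),"(rotate after shift)")
print("joints",o["joint_positions"].round(2))
E
python3 go.py 525 -324.5 110 74.2
```

```text
t 1.1 pos [434.  229.5 222.6] yaxis deg 71.86 tilt [-2.e-04  1.e-04 -1.e+00] F [ 0.5  0.8 -0.2] gap 87.2
tool shift [-259.  -498.2  112.5] norm 572.6
yaw about tool z (rad): -0.041 (rotate after shift)
joints [-0.8   0.17  0.21  2.   -0.04  0.98  0.69]
```

Emit:
drive_tool --rows '[[[-23,-43,0],0,87],[[-23,-43,0],0,87],[[-23,-43,0],0,87],[[-23,-43,0],0,87],[[-23,-43,0],0,87],[[-23,-43,0],0,87],[[-23,-43,0],0,70],[[-23,-43,5],-0.01,60],[[-23,-43,15],-0.01,60],[[-23,-43,20],-0.02,60]]'

```text
t: 2.1
eef_pos: [519.6, -247.3, 184.0]
orientation: [0.138, 0.99, -0.0, 0.001]
force: [-0.1, -0.0, 0.5]
finger_gap: 60.9
```

```bash
python3 go.py 525 -324.5 80 74.2
```

```text
t 2.1 pos [ 519.6 -247.3  184. ] yaxis deg 74.18 tilt [ 1.6e-03 -3.0e-04 -1.0e+00] F [-0.1 -0.   0.5] gap 60.9
tool shift [-26.1 -72.9 104. ] norm 129.7
yaw about tool z (rad): -0.0 (rotate after shift)
joints [-0.06  0.38  0.51  1.87 -0.23  0.95  1.84]
```

Emit:
drive_tool --rows '[[[-8,-22,25],0,60],[[-8,-22,25],0,60],[[-8,-22,25],0,60],[[-2,-7,25],0,60],[[0,0,0],0,60],[[0,0,0],0,60]]'

```text
t: 2.7
eef_pos: [523.8, -322.0, 83.8]
orientation: [0.138, 0.99, 0.0, -0.001]
force: [0.5, -0.2, 0.8]
finger_gap: 60.3
```

```bash
python3 go.py 525 -324.5 80 74.2; python3 - <<'E'
from cell import *
import cv2,numpy as np
for n in("scene","top"):
    c=camera(n); np.savez(f"{n}1.npz",**c)
    im=c["pixels"]; x,y=(70,200) if n=="scene" else (350,165)
    cv2.imwrite(f"pics/{n}1.png",cv2.resize(im[y:y+90,x:x+90],None,fx=6,fy=6,interpolation=cv2.INTER_CUBIC))
E
```

```text
t 2.7 pos [ 523.8 -322.    83.8] yaxis deg 74.14 tilt [-1.2e-03  8.0e-04 -1.0e+00] F [ 0.5 -0.2  0.8] gap 60.3
tool shift [-1.9 -2.1  3.8] norm 4.7
yaw about tool z (rad): -0.001 (rotate after shift)
joints [ 0.12  0.58  0.45  1.84 -0.34  0.8   2.04]
```

View pics/scene1.png

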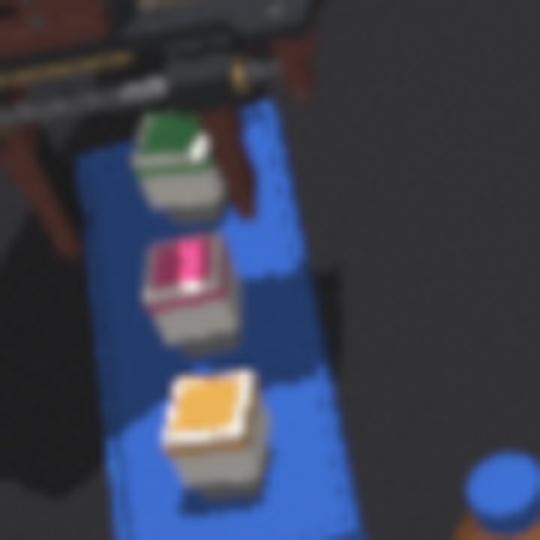

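View pics/top1.png

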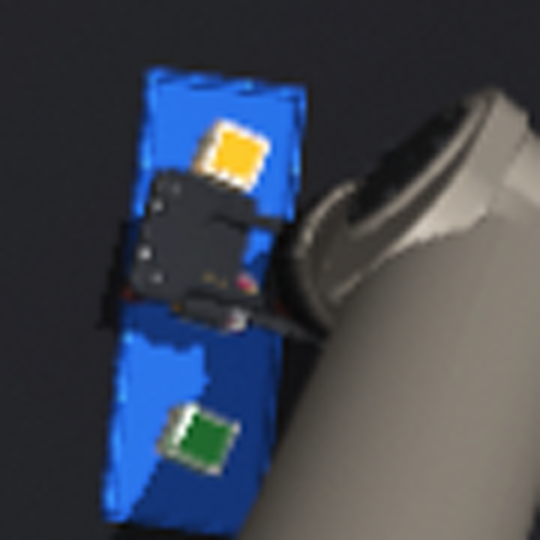

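Emit:
drive_tool --rows '[[[-1,-1,15],0,60],[[-1,-1,15],0,60],[[0,0,15],0,60],[[0,0,10],0,60],[[0,0,0],0,60],[[0,0,0],0,60]]'

```text
t: 3.4
eef_pos: [525.2, -325.0, 28.6]
orientation: [0.138, 0.99, 0.0, -0.0]
force: [-0.1, 0.1, -0.1]
finger_gap: 60.1
```

```bash
python3 go.py 525 -324.5 28 74.2
```

```text
t 3.4 pos [ 525.2 -325.    28.6] yaxis deg 74.13 tilt [-7.e-04  2.e-04 -1.e+00] F [-0.1  0.1 -0.1] gap 60.1
tool shift [0.4 0.4 0.6] norm 0.8
yaw about tool z (rad): -0.001 (rotate after shift)
joints [ 0.16  0.66  0.41  1.85 -0.38  0.71  2.07]
```

Emit:
drive_tool --rows '[[[0,0,0],0,38],[[0,0,0],0,34],[[0,0,0],0,30],[[0,0,0],0,25],[[0,0,0],0,20],[[0,0,0],0,20],[[0,0,0],0,20]]' --force 20

```text
t: 4.1
eef_pos: [525.7, -324.9, 29.2]
orientation: [0.138, 0.99, 0.0, 0.0]
force: [-0.6, 0.9, 3.1]
finger_gap: 29.9
```

```bash
python3 go.py 525 -324.5 110 74.2
```

```text
t 4.1 pos [ 525.7 -324.9   29.2] yaxis deg 74.15 tilt [ 4.e-04 -0.e+00 -1.e+00] F [-0.6  0.9  3.1] gap 29.9
tool shift [  0.8   0.2 -80.8] norm 80.8
yaw about tool z (rad): -0.001 (rotate after shift)
joints [ 0.16  0.66  0.41  1.85 -0.38  0.71  2.07]
```

Emit:
drive_tool --rows '[[[0,0,-10],0,20],[[0,0,-20],0,20],[[0,0,-25],0,20],[[0,0,-25],0.13,20],[[0,0,-15],0.13,20],[[0,0,0],0.13,20],[[0,0,0],0.13,20],[[0,0,0],0.13,20],[[0,0,0],0.13,20],[[0,0,0],0.135,20]]'

```text
t: 5.1
eef_pos: [525.3, -324.9, 124.4]
orientation: [0.564, 0.826, 0.0, 0.0]
force: [0.2, 0.1, -0.8]
finger_gap: 29.9
```

```bash
python3 go.py 628.5 -60 110 21.6
```

```text
t 5.1 pos [ 525.3 -324.9  124.4] yaxis deg 21.4 tilt [ 1.e-04  2.e-04 -1.e+00] F [ 0.2  0.1 -0.8] gap 29.9
tool shift [209.  192.7  14.5] norm 284.6
yaw about tool z (rad): -0.004 (rotate after shift)
joints [-0.06  0.59  0.72  1.82 -0.48  0.91  1.25]
```

Emit:
drive_tool --rows '[[[30,27,2],0,20],[[30,28,2],0,20],[[30,27,2],0,20],[[30,28,2],0,20],[[30,27,2],0,20],[[30,28,2],0,20],[[29,27,2],0,20],[[0,0,0],0,20],[[0,0,0],0,20]]'

```text
t: 6.0
eef_pos: [626.6, -58.5, 110.0]
orientation: [0.56, 0.828, -0.0, -0.0]
force: [-0.0, 0.4, 0.3]
finger_gap: 29.8
```

```bash
python3 go.py 628.5 -60 90 21.6; python3 - <<'E'
from cell import *
import cv2,numpy as np
for n in("scene","top"):
    c=camera(n); np.savez(f"{n}2.npz",**c)
    im=c["pixels"]; x,y=(180,160) if n=="scene" else (250,140)
    cv2.imwrite(f"pics/{n}2.png",cv2.resize(im[y:y+105,x:x+100],None,fx=6,fy=6,interpolation=cv2.INTER_CUBIC)[:600])
E
```

```text
t 6.0 pos [626.6 -58.5 110. ] yaxis deg 21.87 tilt [-3.e-04 -0.e+00 -1.e+00] F [-0.   0.4  0.3] gap 29.8
tool shift [-2.1  1.2 20. ] norm 20.2
yaw about tool z (rad): 0.005 (rotate after shift)
joints [-0.5   0.63  0.71  1.8  -0.51  0.9   0.81]
```

View pics/scene2.png

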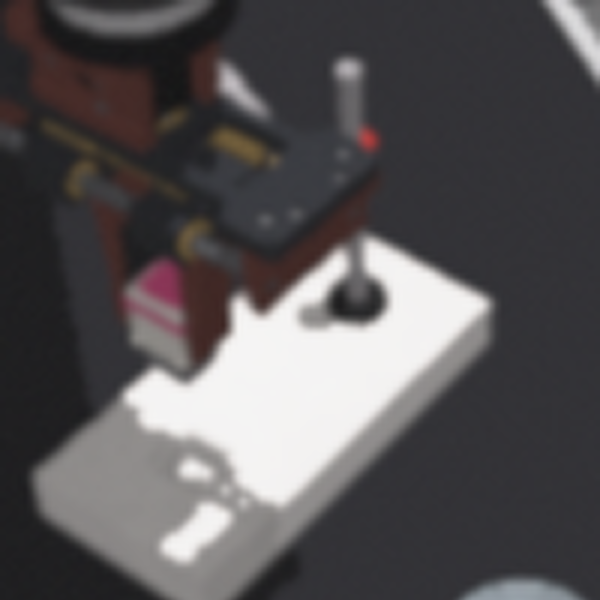

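View pics/top2.png

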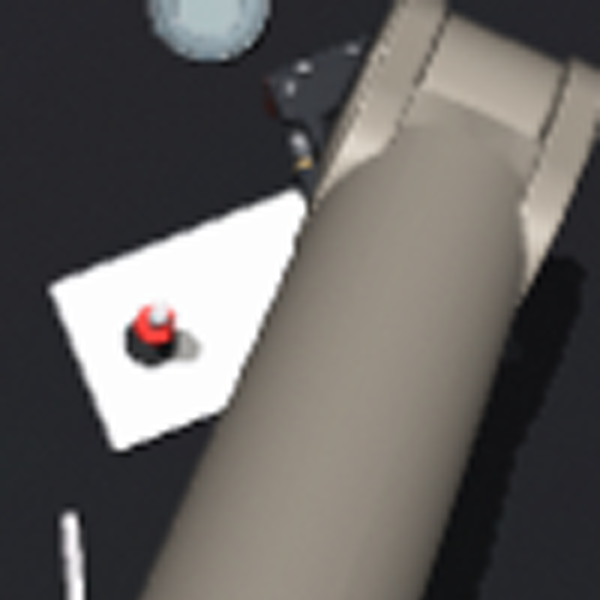

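```bash
cat > ov.py <<'E'
from h import *
def cart_edges(p,yaw,zs):
    # p xy, zs shoulder z
    r=np.array([[np.cos(yaw),-np.sin(yaw)],[np.sin(yaw),np.cos(yaw)]])
    sq=lambda h,z:[np.r_[r@np.array([a,b])+p,z] for a,b in((-h,-h),(h,-h),(h,h),(-h,h))]
    T=sq(15,zs+32);B=sq(15,zs);W=sq(11,zs+32);F=sq(11,zs);G=sq(11,zs-18)
    E=[]
    for q in(T,B,W,G): E+=[(q[i],q[(i+1)%4]) for i in range(4)]
    E+=list(zip(T,B))+list(zip(F,G)); return E
def stage_edges(c,yaw,zc=None):
    r=np.array([[np.cos(yaw),-np.sin(yaw)],[np.sin(yaw),np.cos(yaw)]])
    q=lambda L,z:[np.r_[r@np.array(a)+c,z] for a in L]
    A=q([(-50,-105),(50,-105),(50,105),(-50,105)],28);S=q([(-12,-67),(12,-67),(12,-43),(-12,-43)],28);S2=q([(-12,-67),(12,-67),(12,-43),(-12,-43)],8)
    E=[]
    for k in(A,S,S2): E+=[(k[i],k[(i+1)%4]) for i in range(4)]
    E+=list(zip(S,S2))
    L=q([(0,65)],28)+q([(0,65)],175);E+=[tuple(L)]
    if zc:
        th=np.linspace(0,2*np.pi,17)
        for z in(zc-8,zc+8):
            k=q([(11*np.cos(t),65+11*np.sin(t)) for t in th],z);E+=list(zip(k[:-1],k[1:]))
    return E
def draw(im,c,E,x0,y0,k,col):
    for a,b in E:
        uv=(proj(c,[a,b])-[x0,y0]+.5)*k-.5
        u=np.round(uv*16).astype(int)
        cv2.line(im,tuple(map(int,u[0])),tuple(map(int,u[1])),col,1,cv2.LINE_AA,4)
E
python3 - <<'E'
from ov import *
y=np.radians(21.6)
for n,nn in(("scene2","a"),("scene0","b"),("top0","c")):
    c=load(n+".npz");x0,y0=(180,160) if "scene" in n else (250,150)
    k=6;im=cv2.resize(c["pixels"][y0:y0+100,x0:x0+100],None,fx=k,fy=k,interpolation=cv2.INTER_CUBIC)
    draw(im,c,stage_edges(np.array([608,-8.6]),y,123),x0,y0,k,(0,160,0))
    if n=="scene2": draw(im,c,cart_edges(np.array([626.6,-58.5]),np.radians(21.87),110-6.2),x0,y0,k,(255,0,0))
    cv2.imwrite(f"pics/ov_{nn}.png",im)
E
```

```text
(no output)
```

View pics/ov_a.png

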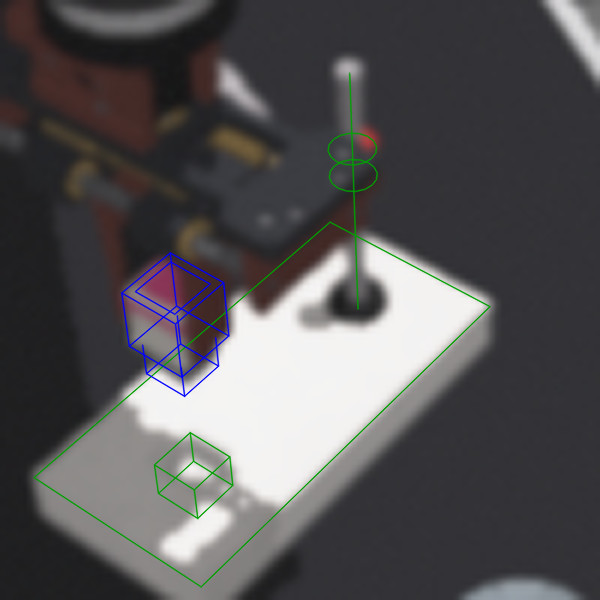

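View pics/ov_b.png

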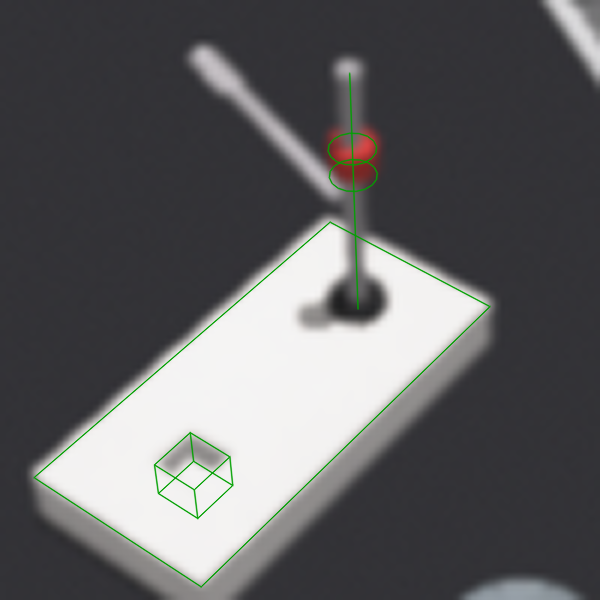

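View pics/ov_c.png

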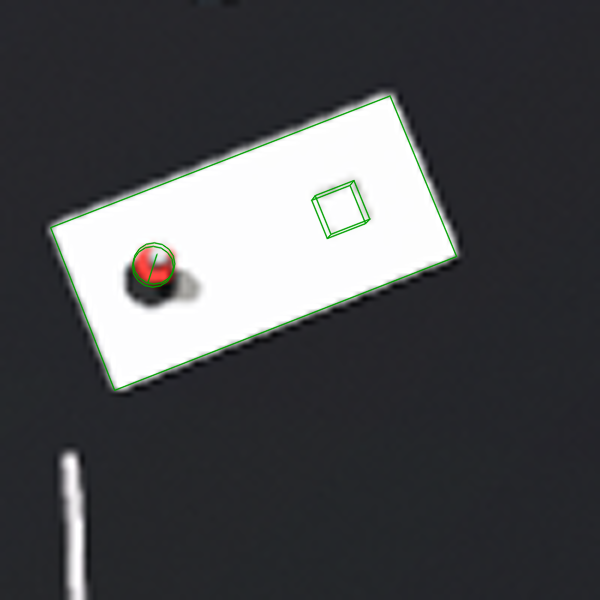

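```bash
python3 - <<'E'
from ov import *
c=load("scene2.npz");x0,y0,k=192,192,14
im=cv2.resize(c["pixels"][y0:y0+42,x0:x0+40],None,fx=k,fy=k,interpolation=cv2.INTER_CUBIC)
im2=im.copy()
draw(im2,c,cart_edges(np.array([626.6,-58.5]),np.radians(21.87),110-6.2),x0,y0,k,(255,0,0))
cv2.imwrite("pics/zz.png",np.hstack([im,im2])[:, :].astype(np.uint8)[::1, ::1] if False else cv2.resize(np.hstack([im,im2]),(800,420)))
E
```

```text
(no output)
```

View pics/zz.png

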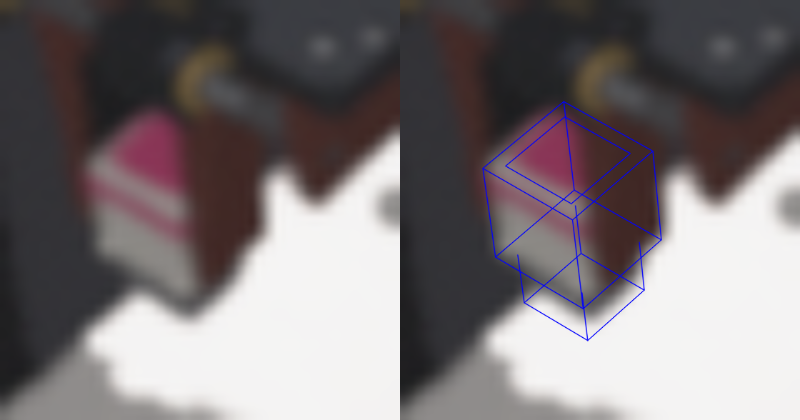

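```bash
python3 - <<'E'
from ov import *
c=load("scene0.npz");x0,y0,k=84,230,14
im=cv2.resize(c["pixels"][y0:y0+42,x0:x0+40],None,fx=k,fy=k,interpolation=cv2.INTER_CUBIC)
im2=im.copy()
draw(im2,c,cart_edges(np.array([525,-324.5]),np.radians(74.2),23),x0,y0,k,(255,0,0))
cv2.imwrite("pics/zz1.png",cv2.resize(np.hstack([im,im2]),(800,420)))
E
```

```text
(no output)
```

View pics/zz1.png

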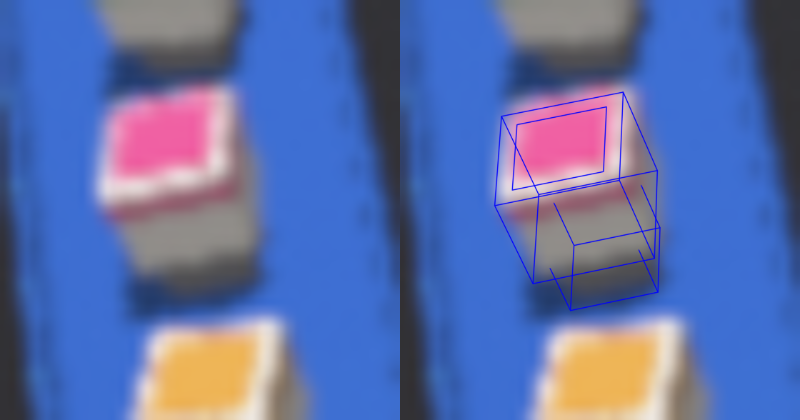

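```bash
python3 - <<'E'
from ov import *
c=load("scene2.npz");x0,y0,k=192,205,20
im=cv2.resize(c["pixels"][y0:y0+30,x0:x0+30],None,fx=k,fy=k,interpolation=cv2.INTER_NEAREST)
draw(im,c,cart_edges(np.array([626.6,-58.5]),np.radians(21.87),110-6.2),x0,y0,k,(255,0,0))
draw(im,c,stage_edges(np.array([608,-8.6]),np.radians(21.6),123),x0,y0,k,(0,160,0))
cv2.imwrite("pics/zz2.png",im)
E
```

```text
(no output)
```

View pics/zz2.png

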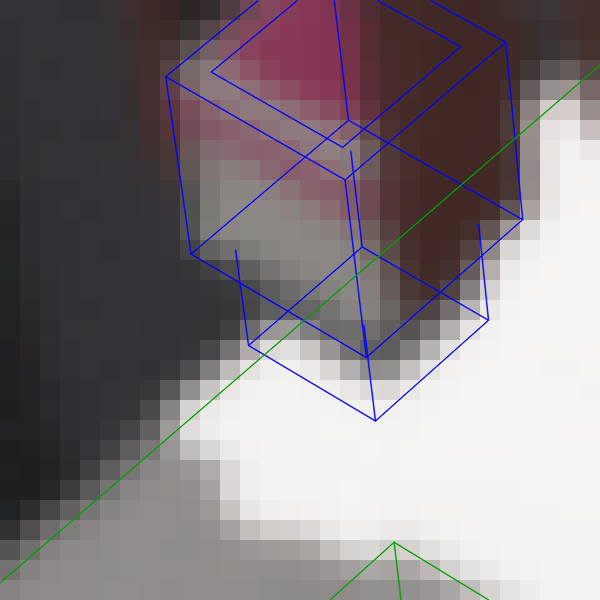

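The cartridge's foot looks higher or tilted compared with the model, and the white stage behind it makes that hard to judge. I'll move it back over dark bench for a clearer look.

Emit:
drive_tool --rows '[[[-40,0,-10],0,20],[[-40,0,-10],0,20],[[-40,0,-10],0,20],[[0,0,0],0,20],[[0,0,0],0,20],[[0,0,0],0,20]]'

```text
t: 6.7
eef_pos: [670.1, -170.8, 139.5]
orientation: [0.561, 0.827, 0.0, -0.001]
force: [-0.4, -0.3, -1.0]
finger_gap: 29.8
```

```bash
python3 go.py 628.5 -60 90 21.6; python3 - <<'E'
from cell import *
from ov import *
from scipy.spatial.transform import Rotation as R
o=observe(); p=o["eef_pos"]
c=camera("scene"); np.savez("scene3.npz",**c)
E3=cart_edges(p[:2],np.radians(21.7),p[2]-6.2)
u=proj(c,[[p[0],p[1],p[2]]])[0]; x0,y0=int(u[0])-15,int(u[1])-15; k=20
im=cv2.resize(c["pixels"][y0:y0+30,x0:x0+30],None,fx=k,fy=k,interpolation=cv2.INTER_NEAREST)
cv2.imwrite("pics/q0.png",im); print(x0,y0)
im=cv2.resize(c["pixels"][y0:y0+30,x0:x0+30],None,fx=k,fy=k,interpolation=cv2.INTER_CUBIC)
draw(im,c,E3,x0,y0,k,(255,0,0)); cv2.imwrite("pics/q1.png",im)
E
```

```text
t 6.7 pos [ 670.1 -170.8  139.5] yaxis deg 21.68 tilt [-0.0011  0.0011 -1.    ] F [-0.4 -0.3 -1. ] gap 29.8
tool shift [118.3   2.3  49.7] norm 128.3
yaw about tool z (rad): 0.001 (rotate after shift)
joints [-0.3   0.68  0.71  1.62 -0.5   1.03  0.94]
157 220
```

View pics/q1.png

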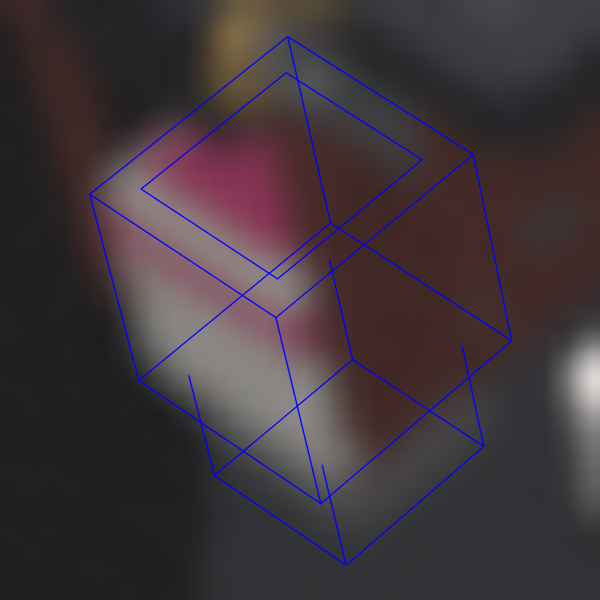

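```bash
python3 - <<'E'
from ov import *
c=load("scene3.npz"); p=np.array([670.1,-170.8,139.5]);y=np.radians(21.7);x0,y0,k=157,220,20
tx=np.array([-np.sin(y),np.cos(y),0]);ty=np.array([np.cos(y),np.sin(y),0]);zz=np.array([0,0,1.])
G=p+zz*19
def pt(a,b,h,dx=0,dz=0,pi=0,dy=0): # a along tx, b along ty, h above shoulder ; pivot at grasp point
    v=np.array([a+dx,b+dy,h-6.2-19+dz]); 
    ca,sa=np.cos(pi),np.sin(pi); v=np.array([ca*v[0]+sa*v[2],v[1],-sa*v[0]+ca*v[2]])
    return G+tx*v[0]+ty*v[1]+zz*v[2]
uv=lambda P:(proj(c,[P])[0]-[x0,y0]+.5)*k-.5
names={"TL":(-15,-15,32),"TN":(-15,15,32),"BL":(-15,-15,0),"BN":(-15,15,0),"FN":(-11,11,-18)}
for n,a in names.items(): print(n,uv(pt(*a)).round(0),"d/dx",(uv(pt(*a,dx=1))-uv(pt(*a))).round(1),"d/dy",(uv(pt(*a,dy=1))-uv(pt(*a))).round(1),"d/dz",(uv(pt(*a,dz=1))-uv(pt(*a))).round(1),"d/pitch deg",(uv(pt(*a,pi=np.radians(1)))-uv(pt(*a))).round(1))
E
```

```text
TL [ 89. 194.] d/dx [ 6.7 -5.4] d/dy [6.1 4. ] d/dz [-1.6 -6. ] d/pitch deg [ 0.4 -2.2]
TN [276. 317.] d/dx [ 6.7 -5.6] d/dy [6.3 4.2] d/dz [-1.4 -6. ] d/pitch deg [ 0.4 -2.2]
BL [138. 380.] d/dx [ 6.5 -5.4] d/dy [6. 4.] d/dz [-1.5 -5.7] d/pitch deg [-3.3  0.8]
BN [320. 503.] d/dx [ 6.5 -5.5] d/dy [6.2 4.2] d/dz [-1.4 -5.7] d/pitch deg [-3.2  0.9]
FN [346. 565.] d/dx [ 6.4 -5.5] d/dy [6.1 4.1] d/dz [-1.3 -5.5] d/pitch deg [-5.  3.]
```

View pics/q0.png

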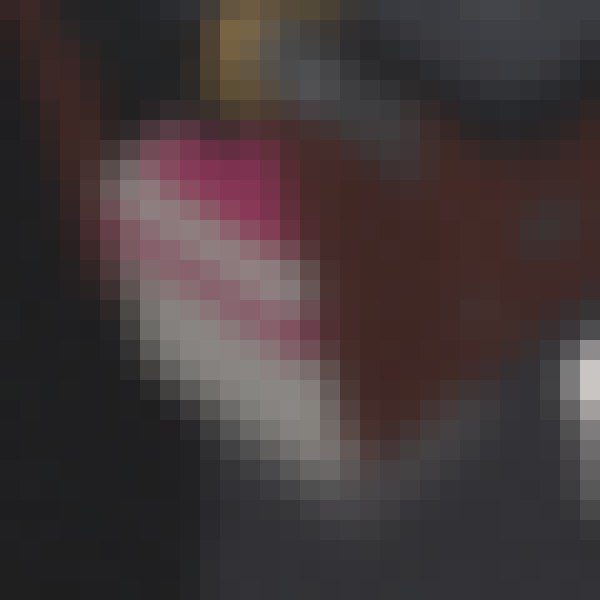

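```bash
python3 go.py 628.9 -61.2 80 21.7
```

```text
t 6.75 pos [ 670.3 -170.   139.4] yaxis deg 21.75 tilt [-0.0011  0.0013 -1.    ] F [ 1.1  0.1 -0.8] gap 30.7
tool shift [116.3   1.9  59.6] norm 130.7
yaw about tool z (rad): 0.001 (rotate after shift)
joints [-0.3   0.68  0.71  1.62 -0.5   1.03  0.94]
```

Emit:
drive_tool --rows '[[[39,1,10],0,20],[[39,1,15],0,20],[[38,0,20],0,20],[[0,0,15],0,20],[[0,0,0],0,20],[[0,0,0],0,20],[[0,0,0],0,20]]'

```text
t: 7.45
eef_pos: [630.6, -64.3, 81.1]
orientation: [0.562, 0.827, 0.0, 0.001]
force: [0.5, -0.4, -0.1]
finger_gap: 29.8
```

```bash
python3 go.py 628.9 -61.2 54 21.7
```

```text
t 7.45 pos [630.6 -64.3  81.1] yaxis deg 21.61 tilt [ 1.8e-03 -9.0e-04 -1.0e+00] F [ 0.5 -0.4 -0.1] gap 29.8
tool shift [ 3.6 -0.5 27.1] norm 27.3
yaw about tool z (rad): -0.002 (rotate after shift)
joints [-0.47  0.67  0.68  1.81 -0.54  0.86  0.84]
```

Emit:
drive_tool --rows '[[[2,0,10],0,20],[[2,0,10],0,20],[[0,0,5],0,20],[[0,0,0],0,20],[[0,0,0],0,20]]'

```text
t: 7.95
eef_pos: [628.3, -59.2, 54.8]
orientation: [0.561, 0.828, -0.0, -0.0]
force: [-0.3, -0.2, -1.1]
finger_gap: 30.0
```

```bash
python3 go.py 628.9 -61.2 33 21.7;  python3 - <<'E'
from cell import *
from ov import *
c=camera("scene"); np.savez("scene4.npz",**c)
x0,y0,k=185,190,9
im=cv2.resize(c["pixels"][y0:y0+65,x0:x0+80],None,fx=k,fy=k,interpolation=cv2.INTER_CUBIC)
draw(im,c,stage_edges(np.array([608,-8.6]),np.radians(21.7),123),x0,y0,k,(0,160,0))
p=observe()["eef_pos"];draw(im,c,cart_edges(p[:2],np.radians(21.7),p[2]-6.2),x0,y0,k,(255,0,0))
cv2.imwrite("pics/s4.png",im)
E
```

```text
t 7.95 pos [628.3 -59.2  54.8] yaxis deg 21.7 tilt [-3.e-04 -2.e-04 -1.e+00] F [-0.3 -0.2 -1.1] gap 30.0
tool shift [-2.1 -0.2 21.8] norm 21.9
yaw about tool z (rad): 0.0 (rotate after shift)
joints [-0.46  0.7   0.65  1.82 -0.56  0.82  0.86]
```

View pics/s4.png

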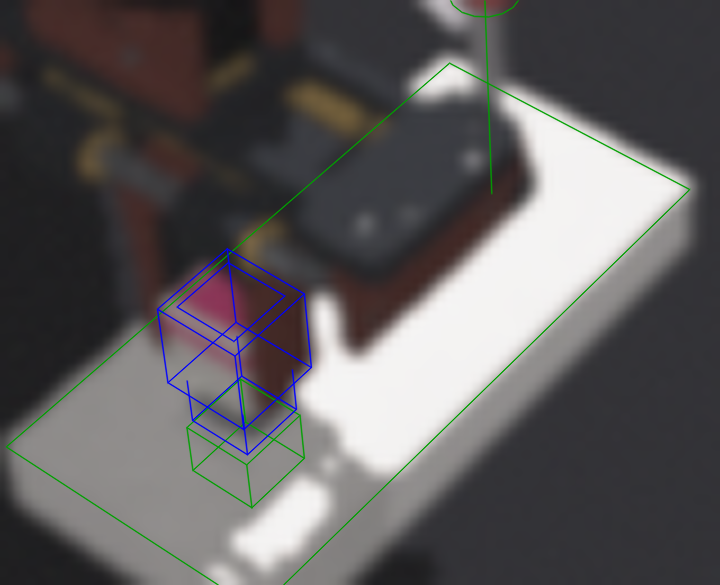

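Emit:
drive_tool --rows '[[[-2,0,0],0,20],[[0,0,0],0,20],[[0,0,2],0,20],[[0,0,2],0,20],[[0,0,2],0,20],[[0,0,0],0,20]]'

```text
t: 8.6
eef_pos: [628.9, -60.7, 48.6]
orientation: [0.561, 0.828, -0.0, -0.0]
force: [-0.3, -0.6, -0.1]
finger_gap: 30.0
```

```bash
python3 go.py 628.9 -61.2 33 21.7
```

```text
t 8.6 pos [628.9 -60.7  48.6] yaxis deg 21.72 tilt [-7.e-04  1.e-04 -1.e+00] F [-0.3 -0.6 -0.1] gap 30.0
tool shift [-0.5 -0.1 15.6] norm 15.6
yaw about tool z (rad): 0.0 (rotate after shift)
joints [-0.45  0.71  0.64  1.82 -0.57  0.81  0.86]
```

Emit:
drive_tool --rows '[[[0,0,2],0,20],[[0,0,2],0,20],[[0,0,2],0,20],[[0,0,0],0,20],[[0,0,0],0,20]]'

```text
t: 9.1
eef_pos: [629.1, -60.9, 42.9]
orientation: [0.561, 0.828, -0.0, -0.0]
force: [-0.9, -0.4, -1.0]
finger_gap: 30.3
```

Emit:
drive_tool --rows '[[[0,0,2],0,20],[[0,0,2],0,20],[[0,0,2],0,20],[[0,0,1],0,20],[[0,0,0],0,20]]'

```text
t: 9.6
eef_pos: [629.0, -60.8, 35.7]
orientation: [0.561, 0.828, -0.0, -0.0]
force: [-0.1, 0.4, -1.4]
finger_gap: 30.2
```

```bash
python3 go.py 628.9 -61.2 33 21.7;  python3 - <<'E'
from cell import *
from ov import *
c=camera("scene"); np.savez("scene5.npz",**c)
x0,y0,k=185,190,9
im=cv2.resize(c["pixels"][y0:y0+65,x0:x0+80],None,fx=k,fy=k,interpolation=cv2.INTER_CUBIC)
cv2.imwrite("pics/s5.png",im)
E
```

```text
t 9.6 pos [629.  -60.8  35.7] yaxis deg 21.71 tilt [-4.e-04  0.e+00 -1.e+00] F [-0.1  0.4 -1.4] gap 30.2
tool shift [-0.3 -0.2  2.7] norm 2.8
yaw about tool z (rad): 0.0 (rotate after shift)
joints [-0.44  0.72  0.63  1.83 -0.58  0.79  0.87]
```

View pics/s5.png

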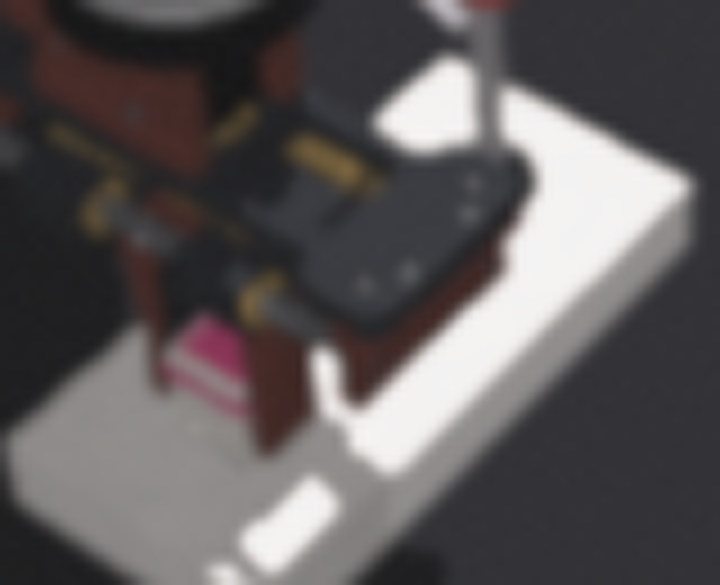

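Emit:
drive_tool --rows '[[[0,0,1],0,20],[[0,0,1],0,20],[[0,0,1],0,20],[[0,0,0],0,20]]'

```text
t: 10.05
eef_pos: [629.5, -60.9, 35.0]
orientation: [0.561, 0.828, 0.001, -0.0]
force: [-4.6, 1.3, 16.9]
finger_gap: 29.7
```

Emit:
drive_tool --rows '[[[0,0,1],0,20],[[0,0,0],0,20],[[0,0,0],0,20]]'

```text
t: 10.35
eef_pos: [629.5, -61.0, 34.8]
orientation: [0.561, 0.828, 0.001, -0.0]
force: [-7.5, 2.9, 23.5]
finger_gap: 29.9
```

```bash
python3 go.py 628.9 -61.2 33 21.7
```

```text
t 10.35 pos [629.5 -61.   34.8] yaxis deg 21.7 tilt [ 0.001   0.0018 -1.    ] F [-7.5  2.9 23.5] gap 29.9
tool shift [ 0.  -0.7  1.8] norm 1.9
yaw about tool z (rad): -0.0 (rotate after shift)
joints [-0.44  0.72  0.63  1.83 -0.59  0.78  0.88]
```

Emit:
drive_tool --rows '[[[0,0,-2],0,20],[[0,0,0],0,34],[[0,0,0],0,44],[[0,0,0],0,56],[[0,0,0],0,60],[[0,0,-20],0,60],[[0,0,-30],0,60],[[0,0,-40],0,60],[[0,0,0],0,60],[[0,0,0],0,60]]'

```text
t: 11.35
eef_pos: [629.6, -60.8, 124.5]
orientation: [0.561, 0.828, 0.001, 0.001]
force: [-0.1, 0.1, -1.0]
finger_gap: 59.7
```

```bash
python3 go.py 628.9 -61.2 33 21.7;  python3 - <<'E'
from cell import *
from ov import *
c=camera("scene"); np.savez("scene6.npz",**c)
x0,y0,k=185,190,9
im=cv2.resize(c["pixels"][y0:y0+65,x0:x0+80],None,fx=k,fy=k,interpolation=cv2.INTER_CUBIC)
draw(im,c,cart_edges(np.array([628.5,-60]),np.radians(21.7),28),x0,y0,k,(255,0,0))
cv2.imwrite("pics/s6.png",im)
E
```

```text
t 11.35 pos [629.6 -60.8 124.5] yaxis deg 21.72 tilt [ 1.5e-03  3.0e-04 -1.0e+00] F [-0.1  0.1 -1. ] gap 59.7
tool shift [-0.1 -0.9 91.5] norm 91.5
yaw about tool z (rad): 0.0 (rotate after shift)
joints [-0.51  0.61  0.72  1.79 -0.5   0.93  0.81]
```

View pics/s6.png

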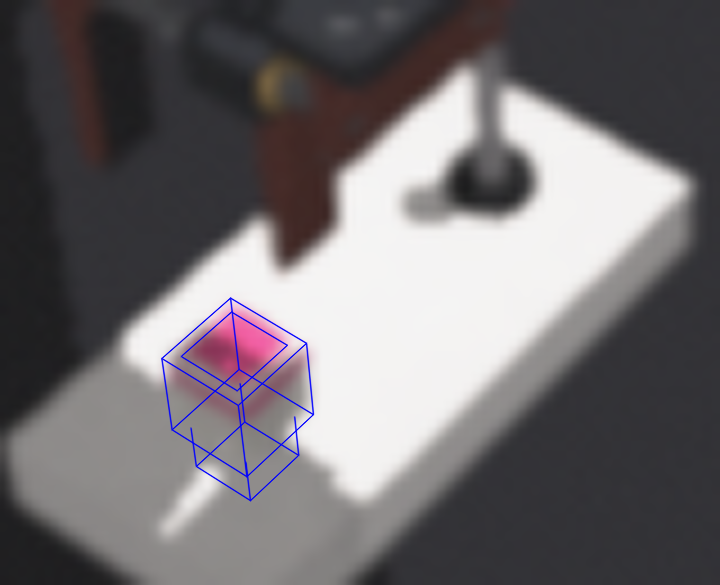

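Emit:
drive_tool --rows '[[[0,-1,15],0,0],[[0,0,20],0,0],[[0,0,15],0,0],[[0,0,5],0,0],[[0,0,3],0,0],[[0,0,0],0,0],[[0,0,2],0,0],[[0,0,2],0,0],[[0,0,2],0,0],[[0,0,0],0,0]]'

```text
t: 12.4
eef_pos: [628.5, -61.2, 60.5]
orientation: [0.561, 0.828, 0.0, 0.0]
force: [-0.5, 0.9, 3.6]
finger_gap: 0.7
```

Emit:
drive_tool --rows '[[[0,0,1],0,0],[[0,0,1],0,0],[[0,0,1],0,0],[[0,0,0],0,0],[[0,0,0],0,0]]'

```text
t: 12.9
eef_pos: [628.8, -61.3, 60.2]
orientation: [0.561, 0.828, 0.001, 0.0]
force: [-8.0, 3.1, 28.3]
finger_gap: 0.8
```

Emit:
drive_tool --rows '[[[0,0,-15],0,20],[[0,0,-40],0,40],[[0,0,-50],0,60],[[0,0,-50],0,60]]'

```text
t: 13.3
eef_pos: [627.7, -61.3, 213.5]
orientation: [0.561, 0.828, -0.0, -0.0]
force: [1.1, 0.9, 0.5]
finger_gap: 29.0
```

```bash
python3 - <<'E'
from ov import *
t=load("top0.npz")
im=t["pixels"]; x,y,w,h=190,188,36,30; k=10
g=cv2.resize(im[y:y+h,x:x+w],None,fx=k,fy=k,interpolation=cv2.INTER_CUBIC)
L=cv2.cvtColor(g,cv2.COLOR_BGR2GRAY)
m=(L>95).astype(np.uint8); m[ int((213-y)*k): ]=0
cv2.imwrite("pics/lm.png",m*255)
ct=max(cv2.findContours(m,0,1)[0],key=cv2.contourArea)[:,0]
from scipy.optimize import least_squares
P=(ct+.5)/k-.5+[x,y]; P=P[P[:,1]<209]
W=np.array([back(t,p,36)for p in P])[:,:2]
f=least_squares(lambda q:np.hypot(W[:,0]-q[0],W[:,1]-q[1])-q[2],[560,275,32],loss="soft_l1");print("lens",f.x,f.cost)
yl=lambda b,g,r:(np.minimum(r,g)-b-60)/100
u,a=blob(im,190,215,25,25,yl);B=back(t,u,46)[:2];print("band",B)
d=f.x[:2]-B;print("dist",np.hypot(*d),"yaw",np.degrees(np.arctan2(d[1],d[0])))
E
python3 go.py 467 298 120 76
```

```text
lens [560.71587136 280.58618081  32.83292764] 16.996595549321107
band [467.28218242 297.93216783]
dist 95.03019254208662 yaw -10.517237213078898
t 13.3 pos [627.7 -61.3 213.5] yaxis deg 21.7 tilt [-9.e-04 -4.e-04 -1.e+00] F [1.1 0.9 0.5] gap 29.0
tool shift [393.2 -16.4  93.6] norm 404.5
yaw about tool z (rad): -0.948 (rotate after shift)
joints [-0.56  0.52  0.8   1.71 -0.41  1.09  0.74]
```

Emit:
drive_tool --rows '[[[40,-2,0],0,60],[[48,-2,0],0,60],[[48,-2,0],0,60],[[48,-2,0],0,60],[[48,-2,0],0,60],[[48,-2,0],0,60],[[48,-2,0],0,60],[[48,-2,0],0,60],[[17,0,0],-0.14,60],[[0,0,0],-0.14,60]]'

```text
t: 14.3
eef_pos: [465.9, 302.2, 211.8]
orientation: [0.435, 0.901, 0.0, -0.0]
force: [0.9, -0.9, -0.3]
finger_gap: 60.1
```

```bash
python3 go.py 467 298 120 79.5
```

```text
t 14.3 pos [465.9 302.2 211.8] yaxis deg 38.47 tilt [-3.e-04  6.e-04 -1.e+00] F [ 0.9 -0.9 -0.3] gap 60.1
tool shift [-4.  -1.7 91.8] norm 91.9
yaw about tool z (rad): -0.716 (rotate after shift)
joints [-1.27  0.35  0.74  1.89 -0.28  1.    0.26]
```

Emit:
drive_tool --rows '[[[0,0,10],-0.14,60],[[0,0,20],-0.14,60],[[0,0,20],-0.14,60],[[0,0,20],-0.14,60],[[0,0,20],-0.14,60],[[-2,-4,0],-0.016,60],[[0,0,0],0,60],[[0,0,0],0,60]]'

```text
t: 15.1
eef_pos: [469.9, 293.7, 123.2]
orientation: [0.1, 0.995, 0.001, 0.001]
force: [0.0, 0.5, 0.1]
finger_gap: 60.0
```

```bash
python3 go.py 467.3 298 27 79.5; python3 - <<'E'
from cell import *
from ov import *
for n,x0,y0 in(("scene",250,120),("top",160,170)):
    c=camera(n); np.savez(n+"7.npz",**c);k=6
    im=cv2.resize(c["pixels"][y0:y0+85,x0:x0+85],None,fx=k,fy=k,interpolation=cv2.INTER_CUBIC)
    cv2.imwrite(f"pics/{n}7.png",im)
E
```

```text
t 15.1 pos [469.9 293.7 123.2] yaxis deg 78.58 tilt [ 0.0015  0.0011 -1.    ] F [0.  0.5 0.1] gap 60.0
tool shift [ 3.6  3.6 96.2] norm 96.3
yaw about tool z (rad): -0.016 (rotate after shift)
joints [-1.07  0.44  0.51  1.97 -0.29  0.81  0.97]
```

View pics/scene7.png

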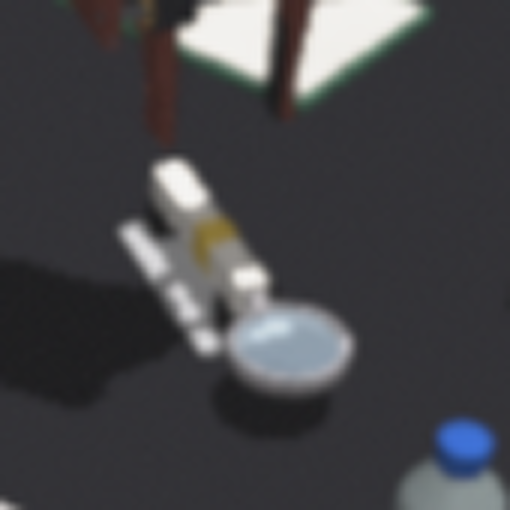

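View pics/top7.png

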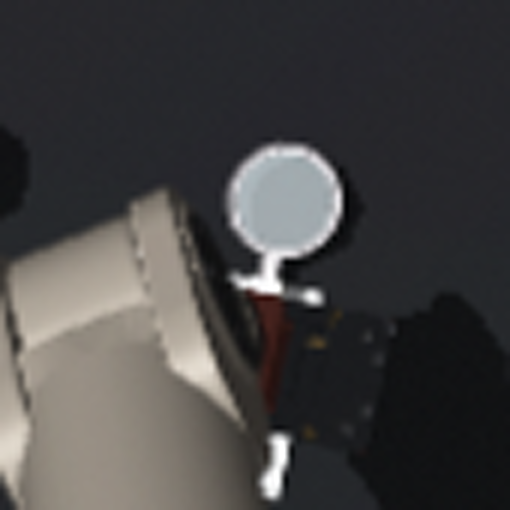

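Emit:
drive_tool --rows '[[[2,2,15],-0.01,60],[[1,2,20],0,60],[[0,0,20],0,60],[[0,0,10],0,60],[[0,0,0],0,60],[[0,0,0],0,60]]'

```text
t: 15.8
eef_pos: [467.3, 298.3, 57.7]
orientation: [0.093, 0.996, 0.0, 0.0]
force: [0.7, 0.7, -0.4]
finger_gap: 59.9
```

```bash
python3 go.py 467.3 298 16 79.5
```

```text
t 15.8 pos [467.3 298.3  57.7] yaxis deg 79.33 tilt [ 7.e-04  4.e-04 -1.e+00] F [ 0.7  0.7 -0.4] gap 59.9
tool shift [ 0.  -0.4 41.7] norm 41.7
yaw about tool z (rad): -0.003 (rotate after shift)
joints [-1.02  0.53  0.45  2.   -0.36  0.68  1.03]
```

Emit:
drive_tool --rows '[[[0,0,15],-0.003,60],[[0,0,15],0,60],[[0,0,10],0,50],[[0,0,1],0,40],[[0,0,0],0,36],[[0,0,0],0,34]]'

```text
t: 16.4
eef_pos: [467.2, 298.1, 16.2]
orientation: [0.091, 0.996, 0.0, 0.0]
force: [0.2, 0.2, -0.3]
finger_gap: 34.9
```

```bash
python3 go.py 467.3 298 16 79.5
```

```text
t 16.4 pos [467.2 298.1  16.2] yaxis deg 79.51 tilt [ 3.e-04  2.e-04 -1.e+00] F [ 0.2  0.2 -0.3] gap 34.9
tool shift [-0.2 -0.1  0.2] norm 0.3
yaw about tool z (rad): 0.0 (rotate after shift)
joints [-0.99  0.6   0.4   2.01 -0.4   0.6   1.07]
```

Emit:
drive_tool --rows '[[[0,0,0],0,28],[[0,0,0],0,24],[[0,0,0],0,20],[[0,0,0],0,16],[[0,0,0],0,10],[[0,0,0],0,10],[[0,0,0],0,10]]' --force 40

```text
t: 17.1
eef_pos: [467.1, 299.2, 16.3]
orientation: [0.091, 0.996, 0.001, 0.0]
force: [0.1, 3.7, 2.9]
finger_gap: 17.8
```

```bash
python3 go.py 467.3 298 16 79.5; python3 -c "
from cell import *;o=observe();print(o['force'],o['wrist_torque'])"
```

```text
t 17.1 pos [467.1 299.2  16.3] yaxis deg 79.55 tilt [ 8.0e-04  1.4e-03 -1.0e+00] F [0.1 3.7 2.9] gap 17.8
tool shift [-0.4 -1.1  0.3] norm 1.2
yaw about tool z (rad): 0.001 (rotate after shift)
joints [-0.99  0.6   0.4   2.01 -0.4   0.6   1.07]
[0.07779725 3.73872386 2.938144  ] [ 0.94091135  0.03190976 -0.15993001]
```

Emit:
drive_tool --rows '[[[0,1,0],0,10],[[0,0,-3],0,10],[[0,0,-8],0,10],[[0,0,-15],0,10],[[0,0,-25],0,10],[[0,0,-35],0,10],[[0,0,-40],0,10],[[0,0,-40],0,10],[[0,0,-35],0,10],[[0,0,0],0,10]]'

```text
t: 18.1
eef_pos: [469.5, 299.2, 222.5]
orientation: [0.092, 0.996, 0.003, 0.003]
force: [0.0, -0.4, -1.1]
finger_gap: 17.8
```

```bash
python3 go.py 538 -88 216 79.5; python3 - <<'E'
from cell import *
from ov import *
o=observe();print(o['force'],o['wrist_torque'])
for n,x0,y0 in(("scene",240,80),("top",140,130)):
    c=camera(n); np.savez(n+"8.npz",**c);k=5
    im=cv2.resize(c["pixels"][y0:y0+115,x0:x0+125],None,fx=k,fy=k,interpolation=cv2.INTER_CUBIC)
    cv2.imwrite(f"pics/{n}8.png",im)
E
```

```text
t 18.1 pos [469.5 299.2 222.5] yaxis deg 79.45 tilt [ 0.0058  0.0052 -1.    ] F [ 0.  -0.4 -1.1] gap 17.8
tool shift [-138.2 -368.1    4.8] norm 393.2
yaw about tool z (rad): -0.001 (rotate after shift)
joints [-1.14  0.31  0.57  1.88 -0.2   1.    0.9 ]
[ 0.01382011 -0.41615089 -1.08239007] [-0.01100453 -0.07032139 -0.03008235]
```

View pics/scene8.png

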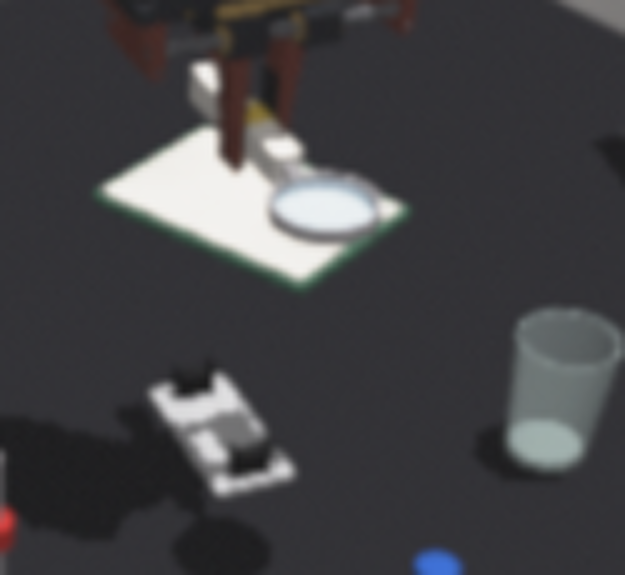

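View pics/top8.png

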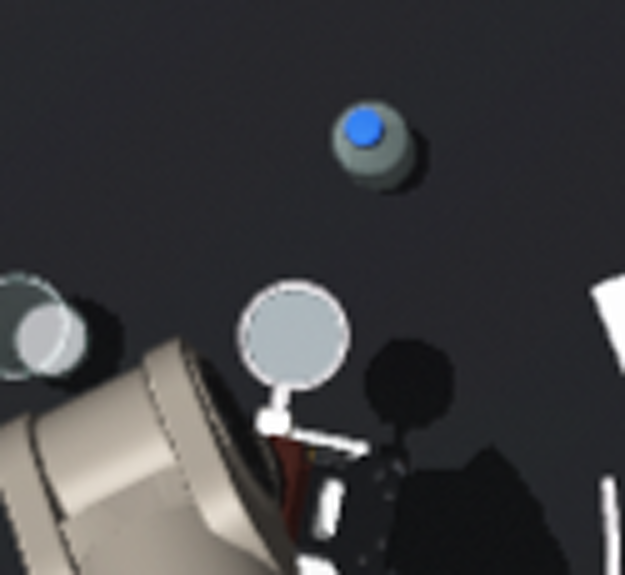

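```bash
python3 - <<'E'
from ov import *
s=load("scene0.npz");im=s["pixels"]
y=np.radians(21.7);col=np.array([608,-8.6])+65*np.array([-np.sin(y),np.cos(y)])
print("col",col)
th=np.linspace(0,2*np.pi,60)
def sil(z0,z1,r): 
    P=[[col[0]+r*np.cos(a),col[1]+r*np.sin(a),z] for z in(z0,z1) for a in th]
    h=cv2.convexHull(proj(s,P).astype(np.float32)); M=cv2.moments(h); return np.array([M["m10"],M["m01"]])/M["m00"],h[:,0,1].min(),h[:,0,1].max(),h[:,0,0].min(),h[:,0,0].max()
for z in(118,121,124,127,130): print(z,[np.round(v,2) for v in sil(z-8,z+8,11)])
print("col top sil",[np.round(v,2) for v in sil(133,175,5)])
x0,y0=225,160
c=im[y0:y0+60,x0:x0+30].astype(int)
np.set_printoptions(linewidth=200)
print("redness rows",[(y0+i,int(v)) for i,v in enumerate(np.clip(c[...,2]-c[...,1],0,None).sum(1))][:40])
print("lum col238-240 rows 160-190"); print(c[:35,10:19].mean(2).astype(int))
E
```

```text
col [583.96646078  51.79361715]
118 [array([238.32, 187.9 ]), np.float32(183.06), np.float32(192.77), np.float32(234.2), np.float32(242.4)]
121 [array([238.29, 187.08]), np.float32(182.22), np.float32(191.95), np.float32(234.17), np.float32(242.38)]
124 [array([238.26, 186.25]), np.float32(181.39), np.float32(191.13), np.float32(234.13), np.float32(242.36)]
127 [array([238.23, 185.42]), np.float32(180.55), np.float32(190.31), np.float32(234.09), np.float32(242.34)]
130 [array([238.2 , 184.59]), np.float32(179.71), np.float32(189.49), np.float32(234.05), np.float32(242.32)]
col top sil [array([237.96, 177.67]), np.float32(170.45), np.float32(184.96), np.float32(235.84), np.float32(240.02)]
redness rows [(160, 13), (161, 16), (162, 15), (163, 9), (164, 18), (165, 14), (166, 15), (167, 12), (168, 9), (169, 20), (170, 21), (171, 29), (172, 29), (173, 27), (174, 28), (175, 25), (176, 21), (177, 23), (178, 23), (179, 24), (180, 68), (181, 249), (182, 498), (183, 642), (184, 839), (185, 1018), (186, 902), (187, 726), (188, 613), (189, 471), (190, 246), (191, 90), (192, 41), (193, 27), (194,
[... 754 characters left out ...]
 58  77  94 101  97  75  56  52  51]
 [ 58  76  94 101  97  75  56  52  52]
 [ 57  74  93 101  97  74  57  52  52]
 [ 57  74  92 101  98  80  61  53  52]
 [ 67  82  96 102 102  93  75  61  52]
 [ 78  91  99 102 106 106  95  75  58]
 [ 73  85  97 103 109 114 108  86  62]
 [ 68  83  99 109 114 117 110  85  62]
 [ 71  90 106 112 112 109  98  76  58]
 [ 67  81  93  96  93  87  78  65  56]
 [ 67  68  74  76  72  69  66  61  55]
 [ 91  69  66  67  66  65  64  59  54]
 [128  87  72  70  69  67  62  57  52]
 [158 117  92  84  80  72  61  55  52]
 [170 145 113  98  91  76  60  52  51]
 [146 134 112 102  96  79  61  53  51]
 [ 98  97  97 100  96  79  61  52  52]
 [ 64  71  89  99  97  80  61  52  52]]
```

```bash
python3 - <<'E'
from ov import *
s=load("scene0.npz");t=load("top0.npz")
sc=np.array([[260.4375,210.1875],[213.4375,256.4375],[186.0625,239.3125],[234.0625,196.5625]])
tc=np.array([[258.1875,187.1875],[314.9375,165.4375],[325.5625,192.0625],[268.5625,214.1875]])
loc=np.array([[50,105],[50,-105],[-50,-105],[-50,105]])
from scipy.optimize import least_squares
def W(q): 
    r=np.array([[np.cos(q[2]),-np.sin(q[2])],[np.sin(q[2]),np.cos(q[2])]]); return np.c_[loc@r.T+q[:2],np.full(4,28)]
def P(c,rv,tv,X):
    K=np.array([[c["fx"],0,c["cx"]],[0,c["fy"],c["cy"]],[0,0,1.]]); return cv2.projectPoints(X,rv,tv,K,None)[0][:,0]
q0=[608,-8.6,.378]
for c,u in((s,sc),(t,tc)):
    f=least_squares(lambda q:(P(c,c["rvec"],c["tvec"],W(q))-u).ravel(),q0);print(f.x[:2],np.degrees(f.x[2]),f.fun.round(2))
# corrected scene: from top stage pose; top col top & collar too
th=np.linspace(0,2*np.pi,60)
def sil(c,q,dt,dr,z0,z1,r):
    col=np.array(q[:2])+65*np.array([-np.sin(q[2]),np.cos(q[2])])
    X=np.array([[col[0]+r*np.cos(a),col[1]+r*np.sin(a),z] for z in(z0,z1) for a in th])
    R,_=cv2.Rodrigues(np.array(c["rvec"])); R2,_=cv2.Rodrigues(np.array(dr)); 
    rv,_=cv2.Rodrigues(R2@R); u=P(c,rv,R2@c["tvec"]+dt,X); return u
# params: q(3), collar z, scene dt(3) dr(3), top dt, dr with priors sigma 2mm, 1.5 mrad; meas sigma .25px
sB=c=s["pixels"]
def res(p):
    q=p[:3];zc=p[3];out=[]
    for i,(c,u) in enumerate(((s,sc),(t,tc))):
        dt=p[4+6*i:7+6*i];dr=p[7+6*i:10+6*i]
        R,_=cv2.Rodrigues(np.array(c["rvec"]));R2,_=cv2.Rodrigues(dr);rv,_=cv2.Rodrigues(R2@R)
        out+=list(((P(c,rv,R2@c["tvec"]+dt,W(q))-u)/.3).ravel())
        out+=list(dt/2)+list(dr/.0015)
    h=sil(s,q,p[4:7],p[7:10],100,175,5); out.append((h[:,1].min()-169.4)/.3)
    k=sil(s,q,p[4:7],p[7:10],zc-8,zc+8,11); out+= [(k[:,1].min()-180.95)/.4,(k[:,1].max()-190.4)/.4]
    return np.array(out)
f=least_squares(res,[608,-8.6,.378,124]+[0]*12)
J=f.jac;C=np.linalg.inv(J.T@J);print(f.x.round(4),f.cost,np.sqrt(np.diag(C))[:4])
q=f.x;print("socket",q[:2]-55*np.array([-np.sin(q[2]),np.cos(q[2])]))
np.save("cal.npy",f.x)
E
```

```text
[606.84673967  -7.9158943 ] 22.384444331229346 [ 0.45 -0.25  0.23  0.55 -0.62 -0.18 -0.04 -0.4 ]
[608.77261049  -9.10531372] 21.33147270269653 [-0.09 -0.13 -0.17 -0.05  0.18  0.13  0.08  0.04]
[ 6.066865e+02 -7.550800e+00  3.827000e-01  1.246108e+02  5.260000e-02
 -3.602000e-01  1.300000e+00 -4.000000e-04 -5.000000e-04 -1.000000e-03
  6.731000e-01 -9.866000e-01  1.778000e-01  8.000000e-04  6.000000e-04
  1.000000e-03] 13.938069523993665 [2.05924242 1.93560788 0.00318008 1.15704662]
socket [627.22644995 -58.57150387]
```

Emit:
drive_tool --rows '[[[-6,-15,0],0,10],[[-10,-27,0],0,10],[[-13,-36,0],0,10],[[-14,-38,0],0,10],[[-14,-38,0],0,10],[[-14,-38,0],0,10],[[-14,-38,0],0,10],[[-14,-38,0],0,10],[[-13,-34,0],0,10],[[-11,-27,0],0,10]]'

```text
t: 19.2
eef_pos: [526.2, -50.9, 215.7]
orientation: [0.093, 0.996, -0.001, -0.002]
force: [0.3, 0.5, 0.1]
finger_gap: 17.8
```

```bash
python3 go.py 537 -84.6 180 105
```

```text
t 19.2 pos [526.2 -50.9 215.7] yaxis deg 79.34 tilt [-0.0033 -0.0013 -1.    ] F [0.3 0.5 0.1] gap 17.8
tool shift [-16.9 -31.1  35.7] norm 50.3
yaw about tool z (rad): -0.448 (rotate after shift)
joints [-0.61  0.29  0.71  1.95 -0.22  0.99  1.6 ]
```

Emit:
drive_tool --rows '[[[-7,-14,0],0,10],[[-7,-12,0],-0.048,10],[[0,0,0],-0.1,10],[[0,0,5],-0.1,10],[[0,0,10],-0.1,10],[[0,0,10],-0.1,10],[[0,0,5],0,10],[[0,0,0],0,10],[[0,0,0],0,10]]'

```text
t: 20.1
eef_pos: [536.7, -75.5, 186.7]
orientation: [-0.131, 0.991, -0.0, -0.001]
force: [0.4, 0.0, -0.6]
finger_gap: 17.4
```

```bash
python3 go.py 537 -84.6 180 105;python3 - <<'E'
from cell import *
from ov import *
for n,x0,y0 in(("scene",165,130),("top",240,110)):
    c=camera(n); np.savez(n+"9.npz",**c);k=5
    im=cv2.resize(c["pixels"][y0:y0+115,x0:x0+125],None,fx=k,fy=k,interpolation=cv2.INTER_CUBIC)
    cv2.imwrite(f"pics/{n}9.png",im)
E
```

```text
t 20.1 pos [536.7 -75.5 186.7] yaxis deg 105.04 tilt [-1.e-03 -4.e-04 -1.e+00] F [ 0.4  0.  -0.6] gap 17.4
tool shift [ 2.1 -8.9  6.7] norm 11.3
yaw about tool z (rad): 0.001 (rotate after shift)
joints [-0.46  0.34  0.6   1.94 -0.23  0.93  2.09]
```

View pics/scene9.png

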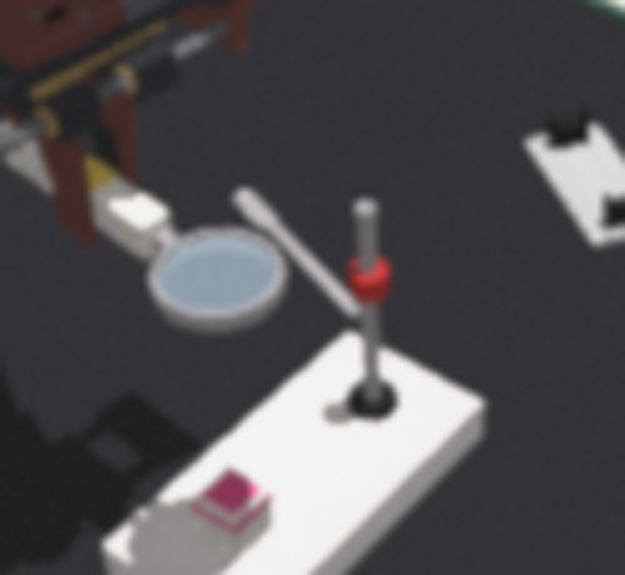

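View pics/top9.png

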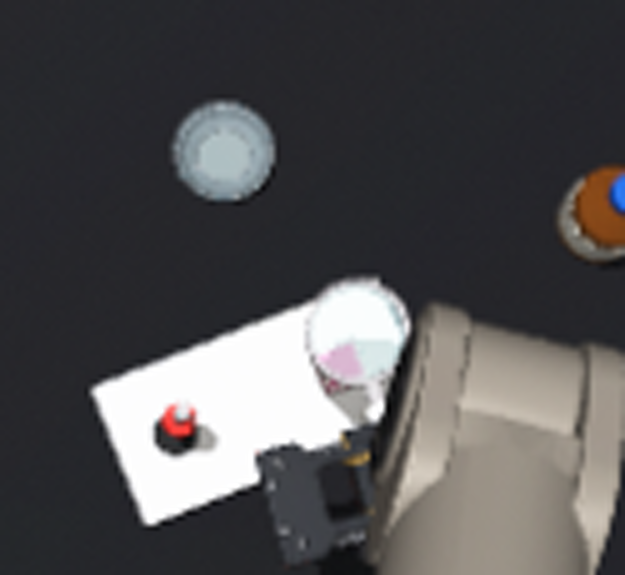

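```bash
cat > lens.py <<'E'
from ov import *
from scipy.optimize import least_squares
def contour_pts(c,x,y,w,h,th,k=8):
    L=cv2.resize(cv2.cvtColor(c["pixels"][y:y+h,x:x+w],cv2.COLOR_BGR2GRAY),None,fx=k,fy=k,interpolation=cv2.INTER_CUBIC)
    m=(L>th).astype(np.uint8); ct=max(cv2.findContours(m,0,1)[0],key=cv2.contourArea)[:,0]
    return (ct+.5)/k-.5+[x,y],L,m
E
python3 - <<'E'
from lens import *
s=load("scene9.npz")
P,L,m=contour_pts(s,190,170,36,28,85,16)
cv2.imwrite("pics/lc.png",np.hstack([L,m*255]))
E
python3 - <<'E'
from lens import *
s=load("scene9.npz");t=load("top9.npz")
pk=lambda b,g,r:(np.minimum(r,b)-g-30)/60
L=cv2.resize(s["pixels"][215:245,195:228],None,fx=16,fy=16,interpolation=cv2.INTER_CUBIC);cv2.imwrite("pics/w.png",L)
E
```

```text
(no output)
```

View pics/lc.png

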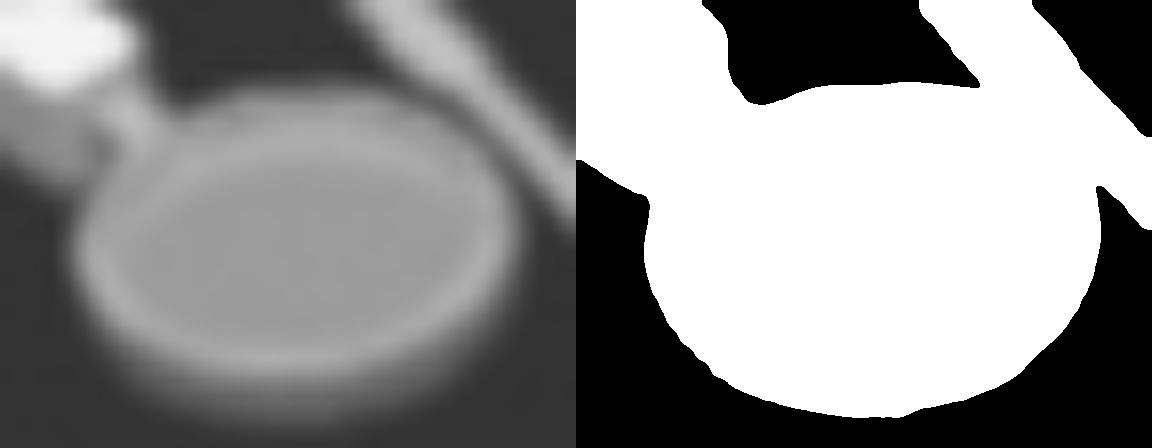

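View pics/w.png

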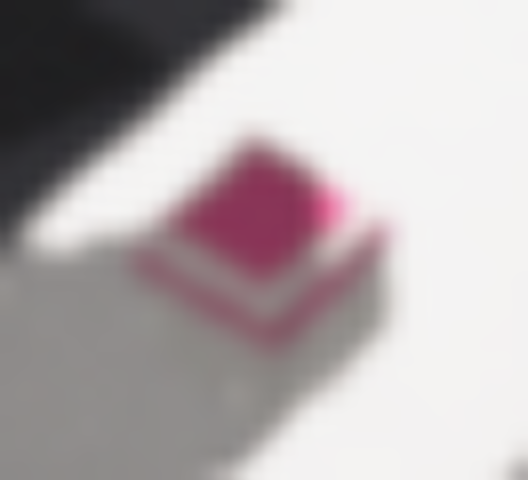

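```bash
python3 - <<'E'
from lens import *
s=load("scene9.npz");t=load("top9.npz")
tcp=np.array([536.7,-75.5,186.7]);a=np.radians(15.04)
Lp=tcp+[95*np.cos(a),95*np.sin(a),19];print("lens pred",Lp)
th=np.linspace(0,2*np.pi,120)
def hull(c,p,n=(0,0)):
    nz=np.array([n[0],n[1],1.]);nz/=np.linalg.norm(nz);e1=np.cross([0,1,0],nz);e1/=np.linalg.norm(e1);e2=np.cross(nz,e1)
    X=np.array([p+32*(e1*np.cos(b)+e2*np.sin(b))+nz*z for z in(-5,5) for b in th]);return cv2.convexHull(proj(c,X).astype(np.float32))
P,_,_=contour_pts(s,190,170,36,28,85,16); P=P[(P[:,1]>184)|((P[:,1]>175)&(P[:,0]>203)&(P[:,0]<213)&(P[:,1]<176.5))]
P=P[P[:,1]<197.3][::5]
dist=lambda c,p,U,n=(0,0):np.array([cv2.pointPolygonTest(hull(c,p,n),(float(u[0]),float(u[1])),True) for u in U])
d0=dist(s,Lp,P);print("npts",len(P),"resid pred mean",d0.mean(),d0.std())
f=least_squares(lambda q:dist(s,Lp+np.array([q[0]*np.sin(a)*-1,q[0]*np.cos(a),q[1]]),P),[0,0],diff_step=.05,x_scale=1)
# image-plane shift fit
def sh(q): 
    h=hull(s,Lp)+np.array(q,np.float32); return np.array([cv2.pointPolygonTest(h,(float(u[0]),float(u[1])),True) for u in P])
g=least_squares(lambda q:sh(q),[0.1,.1],diff_step=.1,loss="soft_l1",f_scale=.2);print("scene image shift (px) actual-pred",g.x,np.abs(g.fun).mean())
print("window pred px",proj(s,[[628.8,-60,60]]),"meas 210.5 227.75")
print("collar pred",proj(s,[[584,51.8,124.6]]))
# top
c=t;x,y,w,h=298,163,30,32
im=cv2.resize(c["pixels"][y:y+h,x:x+w],None,fx=18,fy=18,interpolation=cv2.INTER_CUBIC)
hh=((hull(t,Lp)[:,0]-[x,y]+.5)*18).astype(int);cv2.polylines(im,[hh],True,(0,0,255),1)
for z,q in((60,(628.8,-60)),):
    draw(im,t,cart_edges(np.array(q),np.radians(21.7),28),x,y,18,(255,0,0))
cv2.imwrite("pics/lt.png",im)
x,y,w,h=188,170,40,70
im=cv2.resize(s["pixels"][y:y+h,x:x+w],None,fx=8,fy=8,interpolation=cv2.INTER_CUBIC)
hh=((hull(s,Lp)[:,0]-[x,y]+.5)*8).astype(int);cv2.polylines(im,[hh],True,(0,0,255),1)
draw(im,s,cart_edges(np.array((628.8,-60)),np.radians(21.7),28),x,y,8,(255,0,0));cv2.imwrite("pics/ls.png",im)
E
```

```text
lens pred [628.44576561 -50.84813409 205.7       ]
npts 125 resid pred mean 0.5100623349827531 0.9498394497920913
scene image shift (px) actual-pred [-0.92818056 -1.08594908] 0.18262295610663734
window pred px [[210.59292149 228.56073717]] meas 210.5 227.75
collar pred [[238.26730825 186.08772649]]
```

View pics/lt.png

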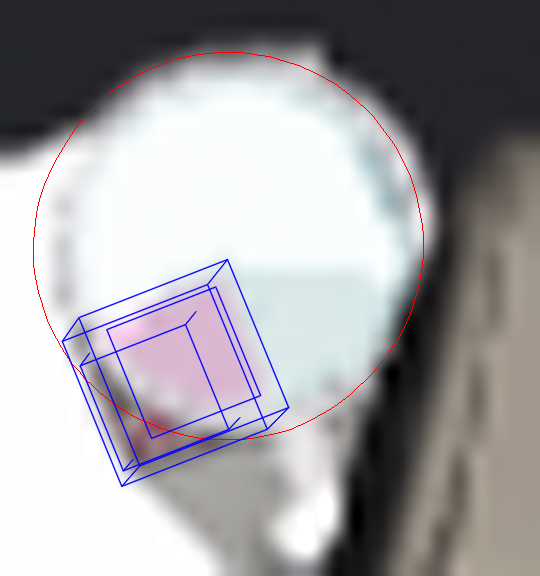

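View pics/ls.png

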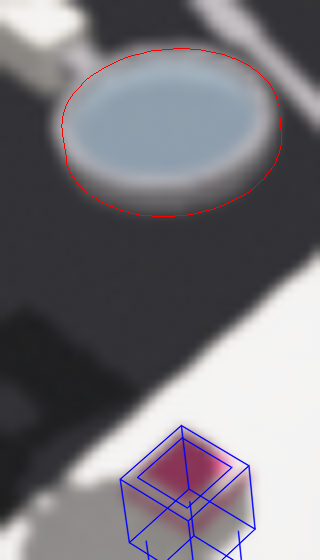

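Emit:
drive_tool --rows '[[[0,-2,5],0,10],[[1,-2,10],0,10],[[0,-2,15],0,10],[[0,0,15],0,10],[[0,0,15],0,10],[[0,0,12],0,10],[[0,0,6],0,10],[[0,0,3],0,10],[[0,0,0],0,10],[[0,0,0],0,10]]'

```text
t: 21.2
eef_pos: [538.2, -81.0, 106.4]
orientation: [-0.132, 0.991, -0.0, 0.0]
force: [0.1, 0.0, -0.9]
finger_gap: 17.7
```

Emit:
drive_tool --rows '[[[0,0,0],0,10],[[0,0,0],0,10],[[0,0,0],0,10]]'

```text
t: 21.5
eef_pos: [538.0, -80.9, 106.3]
orientation: [-0.132, 0.991, 0.0, 0.0]
force: [-0.2, 1.0, -1.1]
finger_gap: 17.8
```

```bash
python3 go.py 537.1 -81.7 105.6 105;python3 - <<'E'
from cell import *
from lens import *
for n in("scene","top"):
    c=camera(n); np.savez(n+"10.npz",**c)
print(observe()["eef_pos"])
s=load("scene10.npz");t=load("top10.npz")
L=cv2.resize(s["pixels"][165:255,165:285],None,fx=6,fy=6,interpolation=cv2.INTER_CUBIC);cv2.imwrite("pics/s10.png",L)
L=cv2.resize(t["pixels"][150:230,250:350],None,fx=7,fy=7,interpolation=cv2.INTER_CUBIC);cv2.imwrite("pics/t10.png",L)
E
```

```text
t 21.5 pos [538.  -80.9 106.3] yaxis deg 105.2 tilt [ 6.e-04  1.e-04 -1.e+00] F [-0.2  1.  -1.1] gap 17.8
tool shift [ 1.1 -0.6  0.7] norm 1.4
yaw about tool z (rad): 0.003 (rotate after shift)
joints [-0.39  0.45  0.54  2.   -0.33  0.77  2.18]
[537.91460796 -80.89487809 106.14204729]
```

View pics/s10.png

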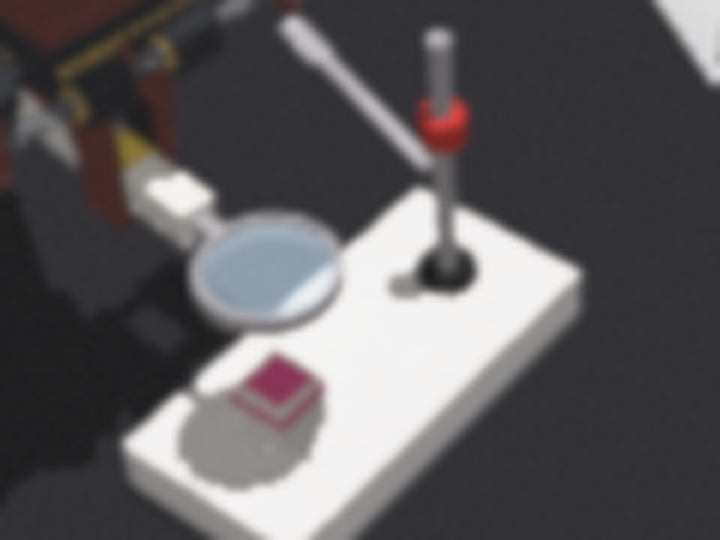

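View pics/t10.png

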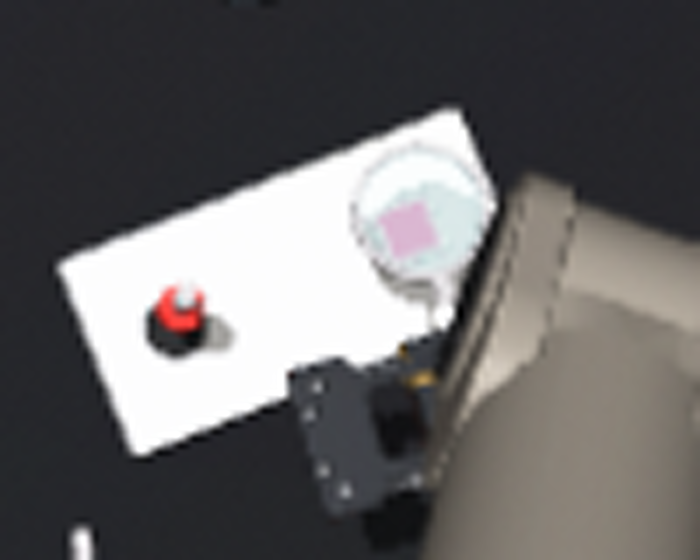

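```bash
cat >> lens.py <<'E'
th=np.linspace(0,2*np.pi,120)
def hull(c,p,r=32):
    X=np.array([p+np.array([r*np.cos(b),r*np.sin(b),z]) for z in(-5,5) for b in th]);return cv2.convexHull(proj(c,X).astype(np.float32))
E
python3 - <<'E'
from lens import *
s=load("scene10.npz");t=load("top10.npz")
pk=lambda b,g,r:(np.minimum(r,b)-g-12)/20
u,a=blob(t["pixels"],298,175,22,20,pk);print("top window",u,a,back(t,u,60))
Lc=np.array([538+95*np.cos(np.radians(15.2)),-80.9+95*np.sin(np.radians(15.2)),106.2+19]);print("lens pred",Lc)
x,y,k=296,166,18
im=cv2.resize(t["pixels"][y:y+30,x:x+30],None,fx=k,fy=k,interpolation=cv2.INTER_CUBIC)
for p,col in((Lc,(0,0,255)),(Lc+[0,-3,0],(0,160,0))):
    cv2.polylines(im,[((hull(t,p)[:,0]-[x,y]+.5)*k).astype(int)],True,col,1)
draw(im,t,cart_edges(np.array([628.8,-60]),np.radians(21.7),28)[8:12],x,y,k,(255,0,0))
cv2.imwrite("pics/t10b.png",im)
x,y,k=190,194,13
im=cv2.resize(s["pixels"][y:y+46,x:x+40],None,fx=k,fy=k,interpolation=cv2.INTER_CUBIC)
for p,col in((Lc,(0,0,255)),(Lc+[0,-3,0],(0,160,0))):
    cv2.polylines(im,[((hull(s,p)[:,0]-[x,y]+.5)*k).astype(int)],True,col,1)
draw(im,s,cart_edges(np.array([628.8,-60]),np.radians(21.7),28),x,y,k,(255,0,0))
cv2.imwrite("pics/s10b.png",im)
E
```

```text
top window [307.76199616 182.31477927] 26.049999999999997 [629.91692213 -60.20317172  60.        ]
lens pred [629.67656697 -55.99202803 125.2       ]
```

View pics/t10b.png

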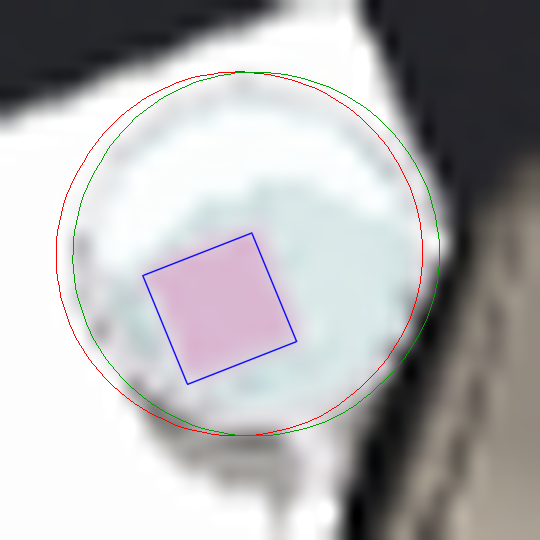

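View pics/s10b.png

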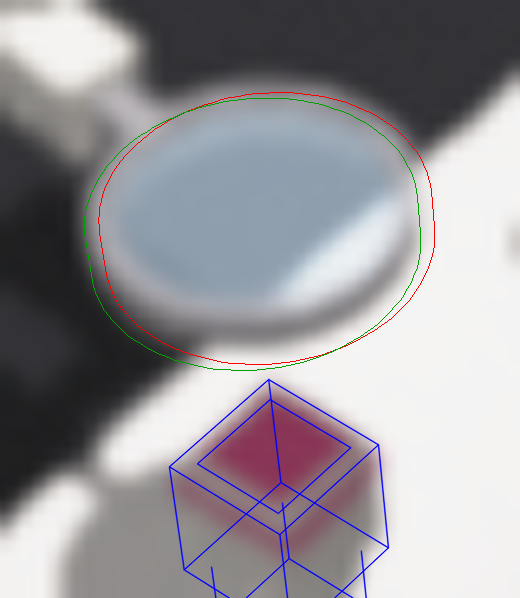

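```bash
cat > lw.py <<'E'
from lens import *
from scipy.spatial.transform import Rotation as R
def loupe(g,yaw,pitch=0,roll=0):
    M=R.from_euler("ZYX",[yaw,-pitch,roll],degrees=True).as_matrix()
    f=lambda v:g+M@np.array(v,float)
    E=[]
    for x in(-70,50):
        q=[f((x,a,b)) for a,b in((-9,-11),(9,-11),(9,11),(-9,11))];E+=[(q[i],q[(i+1)%4]) for i in range(4)]
    for a,b in((-9,-11),(9,-11),(9,11),(-9,11)): E.append((f((-70,a,b)),f((50,a,b))))
    for z in(-5,5):
        q=[f((95+32*np.cos(t),32*np.sin(t),z)) for t in th[::3]]+[f((127,0,z))];E+=list(zip(q[:-1],q[1:]))
    return E
E
python3 - <<'E'
from lw import *
s=load("scene9.npz");k=10;x,y=158,146
b=cv2.resize(s["pixels"][y:y+58,x:x+70],None,fx=k,fy=k,interpolation=cv2.INTER_CUBIC)
g=np.array([536.7,-75.5,205.7])
s["cy"]=s["cy"]-0.9
for i,(yw,pt) in enumerate(((13.3,0),(13.3,1.5))):
    im=b.copy();draw(im,s,loupe(g,yw,pt),x,y,k,(0,0,255));cv2.imwrite(f"pics/lw{i}.png",im)
E
```

```text
(no output)
```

View pics/lw0.png

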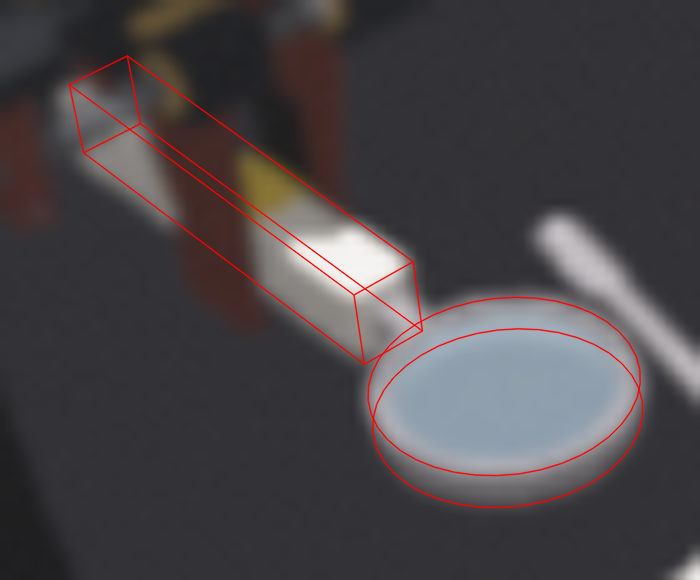

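View pics/lw1.png

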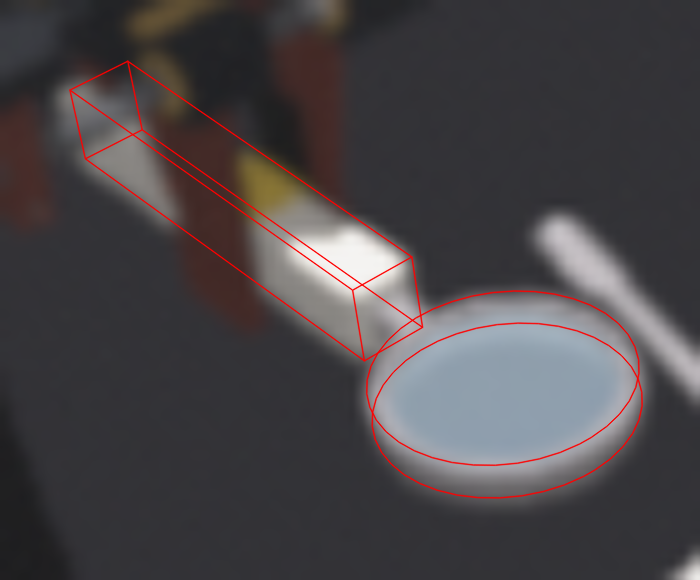

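```bash
python3 - <<'E'
from lw import *
np.set_printoptions(linewidth=200,suppress=True)
for n in("scene0","scene10"):
    s=load(n+".npz");c=s["pixels"][177:196,232:246].astype(float)
    d=(c[...,2]-c[...,1])/(c.sum(2))*100;print(n);
    for i,r in enumerate(d): print(177+i,r.astype(int))
s=load("scene0.npz")
# rendered coverage for z with v bias
col=np.array([584,51.8])
def cov(z,dv,du=.3,K=16):
    P=[[col[0]+11*np.cos(a),col[1]+11*np.sin(a),zz] for zz in(z-8,z+8) for a in th]
    h=cv2.convexHull(proj(s,P).astype(np.float32))[:,0]+[du,dv]
    m=np.zeros((19*K,14*K),np.uint8);cv2.fillPoly(m,[np.round((h-[232,177]+.5)*K).astype(np.int32)],1)
    return m.reshape(19,K,14,K).mean((1,3))
c=s["pixels"][177:196,232:246].astype(float);d=np.clip((c[...,2]-c[...,1])/(c.sum(2))/.45,0,1)
from scipy.ndimage import gaussian_filter
best=[]
for z in np.arange(117,132,.5):
    e=min((((gaussian_filter(cov(z,-1.,du),.5)-d)[9:]**2).sum(),du) for du in(-.3,0,.3,.6,.9)); best.append((z,round(e[0],3),e[1]))
print(sorted(best,key=lambda b:b[1])[:5])
E
```

```text
scene0
177 [0 0 0 0 0 0 0 0 0 0 0 0 0 0]
178 [0 0 0 0 0 1 0 0 0 0 0 0 0 0]
179 [0 0 0 0 0 0 0 0 0 1 0 0 0 0]
180 [0 0 1 2 3 1 0 1 5 6 2 0 0 0]
181 [ 0  0  6 15 12  4  1  4 16 21 12  2  0  0]
182 [ 0  1 16 28 21  8  2  8 24 33 27  9  1  0]
183 [ 0  3 18 32 24  9  5 12 30 39 34 16  2  0]
184 [ 0  4 22 35 31 20 18 25 36 42 37 18  2  0]
185 [ 0  4 21 39 41 36 35 37 41 43 35 16  2  0]
186 [ 0  2 17 37 42 42 41 42 43 42 32 13  1  0]
187 [ 0  1  7 29 40 42 42 43 43 40 28 11  2  0]
188 [ 0  0  3 14 33 41 41 42 41 37 24  8  1  0]
189 [ 0  0  1  5 18 30 34 35 33 29 16  4  0  0]
190 [ 0  0  1  1  5 11 16 18 16 14  6  1  0  0]
191 [0 1 0 0 1 2 5 5 4 3 0 0 0 0]
192 [0 0 0 0 0 1 1 1 1 1 0 0 0 0]
193 [0 0 0 1 0 0 0 0 0 0 0 0 0 0]
194 [0 0 0 0 0 0 0 0 0 0 0 0 0 0]
195 [0 0 0 0 0 0 1 0 0 0 0 0 0 0]
scene10
177 [0 0 0 0 0 1 0 0 0 0 0 0 0 0]
178 [0 0 0 0 0 0 0 0 0 0 0 0 0 0]
179 [0 0 0 0 0 0 0 0 1 1 0 0 0 0]
180 [0 0 0 2 3 1 0 1 5 6 2 0 0 0]
181 [ 0  0  6 15 12  4  1  4 16 21 13  3  0  0]
182 [ 0  1 16 29 21  8  2  8 24 33 26  9  1  0]
183 [ 0  3 19 31 23  9  5 13 30 39 34 16  2  0]
184 [ 0  4 20 35 31 20 18 25 36 42 36 18  2  0]
185 [ 0  4 22 39 41 37 35 37 41 43 36 16  2  0]
186 [ 0  2 17 37 43 42 41 42 43 42 31 13  1  1]
187 [ 0  1  7 29 40 42 42 42 42 40 28 11  2  0]
188 [ 0  0  3 14 33 41 41 42 41 37 23  9  1  0]
189 [ 0  0  1  5 17 30 34 35 34 29 16  4  0  0]
190 [ 0  0  0  1  5 11 16 18 17 13  6  1  0  0]
191 [0 1 0 0 1 3 5 5 4 3 1 0 0 0]
192 [0 0 0 0 0 1 1 1 1 1 0 0 0 0]
193 [0 0 0 1 1 1 0 0 0 0 0 0 0 0]
194 [0 0 0 0 0 0 1 0 0 0 0 0 0 0]
195 [0 0 0 0 0 0 0 1 0 0 0 0 0 0]
[(np.float64(125.5), np.float64(0.782), 0.3), (np.float64(126.0), np.float64(0.826), 0.3), (np.float64(125.0), np.float64(0.837), 0.3), (np.float64(126.5), np.float64(0.909), 0.3), (np.float64(127.0), np.float64(0.985), 0.3)]
```

Emit:
drive_tool --rows '[[[0.5,-0.5,1],0,10],[[0,0,0],0,10],[[0,0,0],0,10],[[0,0,0],0,10],[[0,0,0],0,10]]'

```text
t: 22.1
eef_pos: [537.5, -81.5, 105.0]
orientation: [-0.132, 0.991, 0.0, 0.0]
force: [-0.0, 0.0, -1.5]
finger_gap: 17.8
```

```bash
python3 - <<'E'
from cell import *
from lw import *
o=observe();p=o["eef_pos"];r=R.from_quat(o["orientation"]).as_matrix();yw=np.degrees(np.arctan2(r[1,1],r[0,1]))-90
print(p,yw,o["finger_gap"],o["force"],r[:,2])
s=camera("scene");t=camera("top");np.savez("scene11.npz",**s);np.savez("top11.npz",**t)
g=p+[0,0,19]
M=np.radians(yw-1.7);Lc=g+95*np.array([np.cos(M),np.sin(M),0]);print("lens",Lc)
x,y,k=296,166,18
im=cv2.resize(t["pixels"][y:y+30,x:x+30],None,fx=k,fy=k,interpolation=cv2.INTER_CUBIC)
draw(im,t,loupe(g,yw-1.7)[12:],x,y,k,(0,0,255));draw(im,t,cart_edges(np.array([628.8,-60]),np.radians(21.7),28)[8:12],x,y,k,(255,0,0))
cv2.imwrite("pics/t11.png",im)
s["cy"]-=0.9
x,y,k=160,185,10
im=cv2.resize(s["pixels"][y:y+56,x:x+75],None,fx=k,fy=k,interpolation=cv2.INTER_CUBIC)
draw(im,s,loupe(g,yw-1.7),x,y,k,(0,0,255));draw(im,s,cart_edges(np.array([628.8,-60]),np.radians(21.7),28)[:12],x,y,k,(255,0,0))
cv2.imwrite("pics/s11.png",im)
E
```

```text
[537.47451169 -81.53389797 104.96936604] 15.194603112636486 17.806543456913314 [-0.01702189  0.00482382 -1.53022055] [ 1.48717857e-05  2.73433728e-05 -1.00000000e+00]
lens [629.85174267 -59.36528964 123.96936604]
```

View pics/t11.png

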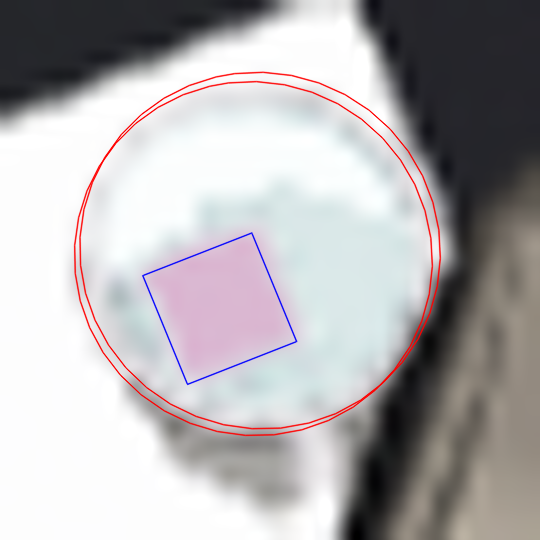

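View pics/s11.png

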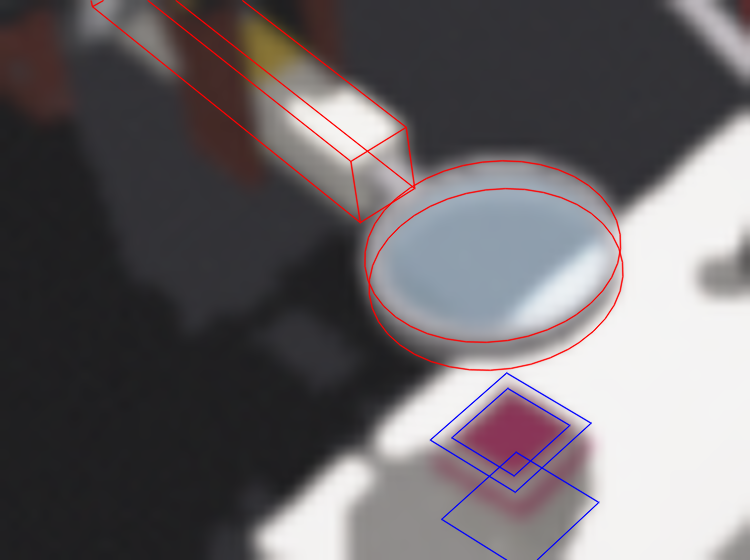

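Emit:
drive_tool --rows '[[[0.5,-0.5,0.7],0,10],[[0,0,0],0,10],[[0,0,0],0,10],[[0,0,0],0,10],[[0,0,0],0,10],[[0,0,0],0,10]]'

```text
t: 22.8
eef_pos: [537.1, -82.1, 104.3]
orientation: [-0.132, 0.991, 0.0, 0.0]
force: [0.4, -0.1, -0.4]
finger_gap: 17.8
```

```bash
python3 - <<'E'
from cell import *
import cv2,numpy as np
o=observe();print(o["eef_pos"],o["finger_gap"],o["force"],np.abs(o["qvel"]).max())
for n in("scene","top"):
    c=camera(n);cv2.imwrite(f"pics/{n}12.png",c["pixels"])
E
```

```text
[537.14064107 -82.11891745 104.28237065] 17.803869338113678 [ 0.39349891 -0.06400597 -0.41279857] 0.0015094159766065934
```

View pics/scene12.png

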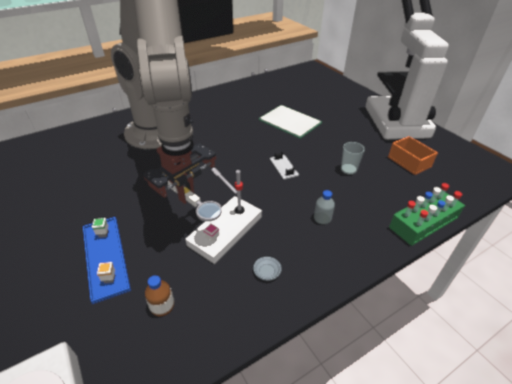

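View pics/top12.png

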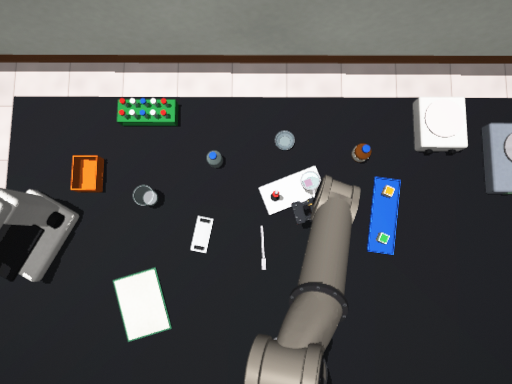

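Both pictures show the lens above the pink cartridge (scene 209,211 over 211,230; top view 311,181). Green and amber are still in the tray, the collar is unchanged at (239,186), and the bystanders haven't moved. I'm handing the job in.

```bash
python3 - <<'E'
from cell import *
print(finish_job()); print(observe()["t"])
E
```

```text
the job is handed in; nothing more can be done
None
the job is handed in; nothing more can be done
```

I plugged the pink cartridge into the socket, let go of it, and handed the job in at about 23 s. The arm is holding the loupe level over the pink window, in the hand alone.

- **Cartridge:** after letting go I pressed it lightly from above. It stopped firmly with its top at z = 60.2 mm, against 60 mm when fully home.
- **Lens over the window:** I estimate the lens at about (629.4, -60) mm. The window read (629.9, -60.2) in the top camera and (628.8, -60) from the scene camera and the arm's pose.
- **Lens height:** I put the collar at about 124.5 ± 1 mm. The arm's pose gives the lens as 123.3 mm, while the scene camera suggests about 125. This is the one check that disagreed; I placed the lens between the two readings.
- **Lens side offset:** the lens sits about 3 mm to one side of where the grip alone predicts, and I corrected for that from the pictures.
- **Level:** the tool axis is vertical, and the loupe matched a level model to within about 1°.
- **Contact and surroundings:** the outside force at the end was under 1 N. The collar's pixels were unchanged from the start when last compared, just before the final 1–2 mm adjustments. In the last pictures the other cartridges and objects were where they started.

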